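# Free the idler roller of a bottle roller with its axle fork

### The job

The grey idler roller of the bottle roller has to come out for washing. With the forked tool from its stand, press the sprung brass axle end sideways against its stop, firmly but never with more than 15 N, and carry that end up clear of the steel end plate on the fork, keeping the fingers off the roller until then; afterwards put the fork back upright in its slot and lay the roller gently down flat in the blue tray. Leave the bottles and the jar where they stand.

Things in the scene. Friction and masses are not known exactly. Their poses are not given: they have to be found in the camera images.
- mixer: Bottle roller, white bench machine with a blue band, 190 (x) x 290 (y) mm, fixed. Origin on the bench, z up; rollers run along its y. Deck 52 mm high; spans y = -160 to 130 mm. Motor housing 112 mm high at y below -100 mm; steel end plate at y = 106 to 114 mm. Roller axes 85 mm high: black drive roller at x = -45 mm (stays), grey idler at x = +45 mm; both 30 mm in diameter.
- axle_hole (a point): Centre of the closed 8 x 8 mm hole for the idler's brass tip, on the inner face of the steel end plate (8 mm thick, 170 mm wide), 86 mm above the bench and 8 mm below the plate's top edge. A black rest pad on the deck, 31 to 51 mm inside the plate, 1.5 mm under the roller, catches that end when the tip leaves the hole. Axes as the mixer's: +y goes through the plate, away from the roller.
- cradle (a point): Cradle for the idler's plain journal, on the inner face of the motor housing (mixer x = 45, y = -100, z = 85 mm). Open at the top: a slot 10 mm wide between steel cheeks 8 mm thick along y, 92 mm high. The journal lies in it with its end against the housing and simply lifts out upwards. Axes as the mixer's.
- roller: Grey idler roller, loose, steel-cored, 0.47 to 0.57 kg, 30 mm in diameter. Origin on its axis; y along its axis towards the sprung brass end. Grey sleeve from y = -88 to +78 mm, plain 8 mm journal to y = -100 mm, brass tip end at y = +112 mm. Starts in the mixer with its origin at mixer x = 45, y = 0, z = 85 mm; it may spin about its axis.
- axle_groove (a point): Middle of the groove in the brass axle end (roller y = 99 mm at rest): neck 8 mm in diameter, 8 mm wide, between two shoulders 18 mm in diameter, 3 mm thick; the outer one rests on the end plate. Pushed towards the roller it slides in: spring 2 to 4 N; tip out of the hole after 6 mm, solid stop somewhere at 7.5 to 11.5 mm. Pressed on the stop with 9 to 12 N it rises with the fork by friction. 15 N harms it.
- axle_tip (a point): End of the brass axle tip (6 mm in diameter, 6 mm long, beyond the outer shoulder), on the axis; 6 mm beyond the inner face of the end plate when engaged; moves with the sprung axle. Lifted 13 mm it clears the plate's top edge, 22 mm leaves room; draw the fork back briskly there and the tip springs out onto that edge and rests on it; drawn back slowly the end slips down again.
- fork: Forked axle tool, loose, 70 g, starts upright in the stand, blade down. Origin on its guard's underside, z up along the handle. Orange handle 18 (y) x 24 (x) mm, from 5 to 63 mm above the origin; dark guard 34 (y) x 30 (x) x 5 mm; steel blade below it 4 mm thick (y), 22 mm wide (x), 34 mm long, with a notch 10 mm wide (x), 14 mm deep, open downwards, between two tines.
- fork_notch (a point): Closed end (root) of the fork's notch, 20 mm below the underside of the guard and 14 mm above the tips of the tines.
- stand: Black stand block, 80 (x) x 60 (y) x 45 mm high, fixed. Origin under its centre. A slot in the middle of its top, 28 mm (x) x 9 mm (y), 40 mm deep, takes the fork's blade; the guard then rests on the block's top, with the fork's axes along the stand's (either way round).
- tray: Blue wash tray, open, 270 (x) x 120 (y) x 35 mm high, walls and floor 5 mm, fixed. Origin under its centre. The roller fits in lengthwise (along x, either way round); lying flat its axis is 20 mm above the bench.
- amber_bottle: Amber reagent bottle, 60 mm in diameter, 140 mm high, loose; origin under its centre. Not to be disturbed.
- jar: Glass jar with white lid, 60 mm in diameter, 90 mm high, loose; origin under its centre. Not to be disturbed.
- vial: Small white bottle with red cap, 32 mm in diameter, 60 mm high, loose; origin under its centre. Not to be disturbed.
Not all that is in view belongs to the job. Of the things shaped like the roller, the grey one is meant. Of the things that look like the fork, the smaller one is meant.

How it is judged:
On the way, in this order (a step that is already met when the one before it is completed fails the run):
1. the fork presses the axle in until its tip is out of the hole (y of axle_tip in the frame of axle_hole below -0.0003 m and z of axle_tip in the frame of axle_hole below 0.006 m and contact force between fork and roller above 2 N), for 0.1 s.
2. that end is lifted clear above the end plate's hole by the fork, the fingers off the roller (z of axle_tip in the frame of axle_hole above 0.0085 m and contact force between the fingers and roller below 0.1 N), for 0.2 s.
At the end, for the whole second after the job is handed in: The roller lies flat and still in the tray (axis within 6 mm of its lying height of 20 mm, tip end below 28 mm), the fork stands still and upright (within 0.1 rad) in the stand's slot with its guard down on the block (within 4 mm; 8 mm sideways) (x of roller in the frame of tray between -0.04 and 0.04 m and y of roller in the frame of tray between -0.05 and 0.05 m and height (world z) of roller below 0.026 m and height (world z) of axle_tip below 0.028 m and linear speed of each of roller, fork below 0.03 m/s and horizontal distance between fork and stand below 0.008 m and height (world z) of fork below 0.049 m and angle between fork's own z axis and vertical below 0.1 rad); the robot touches nothing.
It fails at once if the fork pushes on the roller, its axle or the mixer with more than 15 N (contact force between fork and roller above 15 N or contact force between fork and mixer above 15 N).
It fails at once if the fingers touch the roller while its axle end is still in line with the hole (z of axle_tip in the frame of axle_hole between -0.006 and 0.005 m and x of axle_tip in the frame of axle_hole between -0.006 and 0.006 m and y of axle_tip in the frame of axle_hole between -0.012 and 0.02 m and contact force between the fingers and roller above 1 N).
It fails at once if the roller is dropped or pressed into the tray (more than 60 N) (contact force between roller and tray above 60 N).
It fails at once if a bottle or the jar is pushed more than 20 mm or tipped (distance of any of amber_bottle, jar, vial from where it was at the start of the episode above 0.02 m or angle between any of amber_bottle, jar, vial's own z axis and vertical above 0.35 rad).
It also fails if it takes over 72 s, if anything falls off the work surface, if the arm or the gripper's body presses on something with over 40 N, if the wrist force passes 120 N, or if a joint passes its speed limit or range.

### The arm

A 6-joint arm with a two-finger parallel gripper is mounted at the origin on the work surface. World frame = base frame: x ahead of the robot, y to its left, z up, the work surface at z = 0. Lengths are in m, angles in rad, forces in N, time in s.
With the tool pointing down it reaches from about 0.35 to 0.975 m from the base axis. Payload 4.9 kg.
Tool frame: the origin (TCP) lies midway between the tips of the shut fingers; the grasp point (between the pads) lies 19 mm behind it; z points along the fingers, y is the direction in which the jaws open and shut (so a half turn about z gives the same grasp; the last joint's range is limited). The gripper opens to 85 mm and grips with 20 to 120 N. Pads are 22 mm wide; open, the fingers measure 114 mm over their backs; the gripper's body (76 mm by 85 mm) begins 54 mm behind the grasp point. The pads swing forward as they close: fully open they stand 13 mm farther back than shut.
Start: joints at [-1.36, 0.053, 1.613, -0, 1.476, -0.119], TCP at [0.202, -0.591, 0.203] pointing down, gripper open.
Joint ranges: [-3.01, 3.01], [-1.01, 2.22], [0.06, 2.58], [-1.02, 4.17], [0.09, 2.62], [-3.14, 3.14]. Speed limits (rad/s): [2.57, 2.57, 3.14, 3.14, 3.14, 3.14].

### API

Orientations are given as a unit quaternion [w, x, y, z].
In Python, from plant import state, grab_frame, camera_params, job_done, boxes_of gives the robot as it stands.
- The arm moves only by the tool step_arm, never from a script. Its argument "steps" is a list of rows, each a list of 4 numbers: the shift along the tool's x, y, z in mm, then the turn about the tool's z in degrees. A call has 1 to 8 rows; each row shifts and turns the pose as measured when the row begins, along the tool's axes as they then stand; what a row does not reach is not made up. A row lasts 1/10 s, in which the tool goes at most 50 mm and 8.59 degrees, less where a joint would pass 70% of its speed; a pose out of reach is approached as far as the arm can. A call is refused whole if a number of a shift passes 50 or a number of a turn 8.59, either way. A call with a gripper value outside its range is refused whole. "claw" is the opening in per cent of the stroke, from 0 (shut) to 100 (fully open), set as the call begins (left out, the last holds). The fingers move at their own pace and stop on an object; the grip force is fixed at half the most. Time passes only in rows, so rows that do not move let the fingers close. It gives the time, the measured TCP pose, the force and the opening at its end, in the units of the state.
- state(): the state, without advancing time (a new reading comes with each control period).
- grab_frame(name): name is "side" or "top"; returns (picture, depth): 420x560x3 uint8, red, green, blue; 420x560 float32, m along the optical axis (not along the pixel's ray), 0 where there is no reading.
- camera_params(name): a dict with "mtx" (3x3 intrinsics, pixels), "extrinsics" (4x4, takes a point from camera to world coordinates). Camera axes: x right, y down, z forward; pixel columns grow to the right and rows downward; lengths in m; the calibration is good to about 2 mm. A picture is of the moment at which its call begins. camera_params takes no time and is no camera call.
- job_done(): hands the job in, once; it reports no verdict.
Trained networks look in the newest picture that a camera, given by its name, has taken for a name from the list of things; names that differ only in an ending like _2 or _b are one class to them, and where a whole thing is asked for, a point or a joint stands for the part that bears it (a point fixed in the world has none). Each returns a list of dicts, best first, with "p" (0 to 1); they miss things now and then, are a little off and sometimes report something else, mostly with a low value. They report only what shows in the picture. A call takes as long as a camera call. They do not tell look-alikes from the thing itself.
- boxes_of(camera, label): "box" ([left, top, width, height] in pixels, round what is visible of it).
The state is a dict: "time": time; "joint_pos": joint angles; "joint_vel": joint speeds; "joint_efforts": joint torques, N m; "tool_pos": TCP position; "tool_rot": TCP orientation; "contact_force": force on the tool from outside, world axes, zero at the start; "ft_torque": the same for the moment, N m; "gripper_width": opening from 0.0 (shut) to 1.0 (fully open).
Only numpy, scipy, OpenCV 4.12 (cv2) and the standard library are available. Lean on these libraries where they do the work, as an engineer would, in place of code of your own. Each camera call takes 0.05 s, during which the arm holds its last target. There are 200 camera calls.

## Working session

There is one attempt and no reset: what is moved stays moved. The work goes in short steps, Python scripts to look and compute and a tool call to move; the robot and the scene stay as the last step left them, time stands still between calls to the robot, and variables do not carry over. Pictures are saved under pics/ and viewed, about 8 in all and at most 12, crops included, and the job is handed in when it is done.

Besides the shell and the picture viewer there is one more tool, called after "Call:" as name(argument=value, ...) on one line, values as JSON. step_arm: Moves the arm, as the interface text tells. Its arguments: {"type":"object","properties":{"steps":{"type":"array"},"claw":{"type":"number"}},"required":["steps"]}

```bash
mkdir -p pics; ls; cat > h.py <<'E'
import numpy as np, cv2
from plant import state, grab_frame, camera_params, job_done, boxes_of
def cloud(name,d):
    p=camera_params(name);K=np.array(p["mtx"]);E=np.array(p["extrinsics"])
    v,u=np.mgrid[:d.shape[0],:d.shape[1]]
    P=np.stack([(u-K[0,2])/K[0,0]*d,(v-K[1,2])/K[1,1]*d,d],-1)
    W=P@E[:3,:3].T+E[:3,3]; W[d==0]=np.nan
    return W
def proj(name,X):
    p=camera_params(name);K=np.array(p["mtx"]);E=np.linalg.inv(np.array(p["extrinsics"]))
    c=np.atleast_2d(X)@E[:3,:3].T+E[:3,3]; q=c@K.T; return q[:,:2]/q[:,2:]
def save(fn,im): cv2.imwrite("pics/"+fn,im[...,::-1])
E
python3 - <<'E'
from h import *
for n in("top","side"):
    im,d=grab_frame(n); np.savez(n+"0.npz",im=im,d=d)
    if n=="top": a=im
    p=camera_params(n); print(n,np.round(p["mtx"],1).tolist(),np.round(p["extrinsics"],3).tolist())
    for l in("mixer","roller","fork","stand","tray","amber_bottle","jar","vial"):
        print(l,[(np.round(b["box"]).astype(int).tolist(),round(b["p"],2)) for b in boxes_of(n,l)[:3]])
    save(n+"0.png",im)
print(state())
E
```

```text
pics
top [[390.0, 0.0, 277.4], [0.0, 390.0, 201.6], [0.0, 0.0, 1.0]] [[-0.023, -0.995, 0.1, 0.455], [-1.0, 0.023, 0.003, -0.012], [-0.005, -0.1, -0.995, 0.961], [0.0, 0.0, 0.0, 1.0]]
mixer [([198, 150, 142, 113], 0.89)]
roller [([191, 91, 84, 19], 0.81), ([222, 167, 85, 31], 0.66), ([338, 311, 86, 37], 0.62)]
fork [([185, 265, 14, 11], 0.73), ([130, 232, 19, 9], 0.61)]
stand [([128, 220, 36, 34], 0.97)]
tray [([411, 150, 68, 118], 0.66)]
amber_bottle [([125, 112, 36, 36], 0.69), ([194, 149, 146, 115], 0.27)]
jar [([338, 91, 35, 28], 0.85)]
vial [([185, 263, 15, 13], 0.62)]
side [[498.8, 0.0, 281.7], [0.0, 498.8, 211.5], [0.0, 0.0, 1.0]] [[-0.971, -0.121, 0.207, 0.3], [-0.239, 0.534, -0.811, 0.952], [-0.012, -0.837, -0.547, 0.708], [0.0, 0.0, 0.0, 1.0]]
mixer [([212, 168, 133, 113], 0.68), ([257, 300, 46, 49], 0.37)]
roller [([233, 183, 53, 49], 0.97), ([136, 214, 52, 49], 0.77), ([397, 170, 33, 47], 0.57)]
fork [([247, 317, 31, 55], 0.96), ([273, 290, 14, 35], 0.64)]
stand [([258, 301, 43, 49], 0.65)]
tray [([272, 135, 96, 41], 0.97)]
amber_bottle [([135, 252, 36, 70], 0.61)]
jar [([206, 151, 23, 37], 0.8)]
vial [([322, 276, 19, 29], 0.73), ([134, 251, 37, 68], 0.33)]
{'time': 0.9, 'joint_pos': array([-1.36000035e+00,  5.27017564e-02,  1.61291432e+00, -1.11732671e-05,
        1.47601071e+00, -1.18978738e-01]), 'joint_vel': array([ 1.48576572e-03,  4.46595361e-05,  1.54431922e-04,  2.66057710e-03,
       -5.73024382e-04, -2.26547474e-04]), 'joint_efforts': array([-2.97516090e-03, -3.93681514e+01, -3.70472825e+01, -3.87583159e-04,
        3.80075380e-04, -1.19568517e-05]), 'tool_pos': array([ 0.20239722, -0.59128993,  0.20339392]), 'tool_rot': array([-1.67914596e-05,  9.86436764e-01,  1.64141737e-01, -6.33882789e-06]), 'contact_force': array([-0.00741202,  0.03544966,  0.72896009]), 'ft_torque': array([-0.06323615, -0.0020583 , -0.01226249]), 'gripper_width': 1.0009235217298547}
```

View pics/top0.png

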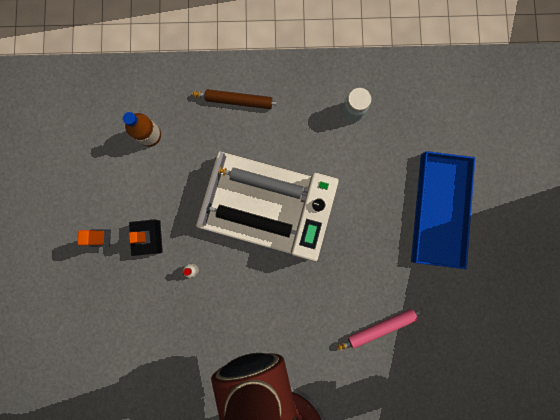

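View pics/side0.png

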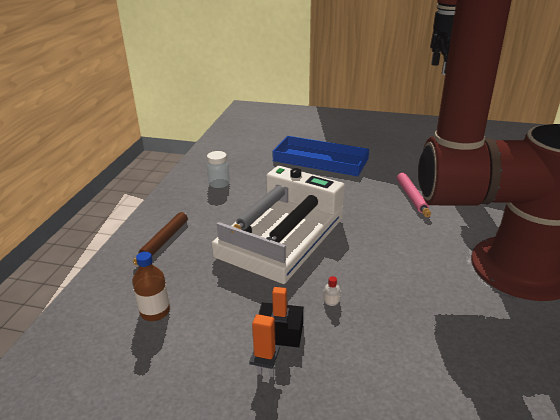

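Top: the forks are an orange one free at (92,238), which looks larger, and one in the stand at (140,237), which looks smaller. The roller look-alikes are brown (238,98), grey (265,183, in the mixer), black drive (255,221) and pink (383,330). I choose the grey roller in the mixer and the fork in the stand. The jar is at (358,100), the amber bottle at (140,128), the vial at (190,271) and the tray at (443,210).

```bash
python3 - <<'E'
from h import *
D={}
for n in("top","side"):
    z=np.load(n+"0.npz"); D[n]=(z["im"],cloud(n,z["d"]))
def rect(P):
    r=cv2.minAreaRect(P[:,:2].astype(np.float32)*1000); return np.round(r[0],1),np.round(r[1],1),round(r[2],1)
im,W=D["top"]
def win(u0,v0,u1,v1,zl,zh,n="top"):
    w=D[n][1][v0:v1,u0:u1].reshape(-1,3); return w[(w[:,2]>zl)&(w[:,2]<zh)]
P=win(290,165,345,265,.105,.125);print("housing top",rect(P),len(P),P[:,2].mean())
P=win(195,145,345,265,.04,.125);print("mixer all",rect(P))
P=win(195,145,345,265,.045,.058);print("deck",rect(P),np.median(P[:,2]))
P=win(195,145,230,235,.085,.1);print("plate",rect(P),len(P),P[:,2].mean())
hsv=cv2.cvtColor(im,cv2.COLOR_RGB2HSV)
P=win(235,165,310,205,.092,.108);print("grey",len(P),np.polyfit(P[:,1],P[:,0],1),P[:,2].max()); 
P=win(215,203,295,240,.092,.108);print("black",len(P),np.polyfit(P[:,1],P[:,0],1),P[:,2].max())
P=win(120,210,170,262,.035,.05);print("stand",rect(P),np.median(P[:,2]))
P=win(120,210,170,262,.085,.13);print("fork handle top",rect(P),len(P),np.median(P[:,2]))
P=win(70,220,112,255,.05,.2);print("big fork",rect(P),len(P),np.median(P[:,2]))
P=win(405,145,480,275,.025,.045);print("tray rim",rect(P),np.median(P[:,2]))
for l,b in dict(amber=(120,105,165,150),jar=(335,85,375,120),vial=(180,260,202,282)).items():
    P=win(*b,.03,.2);P=P[P[:,2]>P[:,2].max()-.01];print(l,np.round(P.mean(0),3),len(P))
# side
hs=cv2.cvtColor(D["side"][0],cv2.COLOR_RGB2HSV)
m=(hs[...,0]<15)&(hs[...,1]>200)&(hs[...,2]>100)
for b in((268,285,292,316),(250,312,278,362)):
    w=D["side"][1][b[1]:b[3],b[0]:b[2]][m[b[1]:b[3],b[0]:b[2]]];w=w[~np.isnan(w[:,0])];print("side orange",np.round(np.percentile(w,[2,50,98],axis=0),3).tolist(),len(w))
a=cv2.resize(D["top"][0][140:275,60:350],None,fx=2.7,fy=2.7,interpolation=cv2.INTER_CUBIC)
b=cv2.resize(D["side"][0][270:380,210:350],None,fx=2.2,fy=2.2,interpolation=cv2.INTER_CUBIC)
c=np.zeros((a.shape[0]+b.shape[0],a.shape[1],3),np.uint8);c[:a.shape[0]]=a;c[a.shape[0]:,:b.shape[1]]=b
b=cv2.resize(D["side"][0][170:280,200:350],None,fx=2.2,fy=2.2,interpolation=cv2.INTER_CUBIC);c[a.shape[0]:,-b.shape[1]:]=b
save("crop1.png",c);print(c.shape)
E
```

```text
housing top (array([507.9, -91.3]), array([ 59.9, 189.7]), 73.1) 2264 0.11172986587328908
mixer all (array([541.7,  18.8]), array([290.4, 190.3]), 73.1)
deck (array([550. ,  46.6]), array([231. , 189.9]), 73.1) 0.051290963480165375
plate (array([570., 112.]), array([ 63. , 169.1]), 73.1) 574 0.09321639819471071
grey 791 [0.29926036 0.58224385] 0.10795975660654489
black 864 [0.30238025 0.48865714] 0.10364292323571134
stand (array([471.2, 307.7]), array([80. , 60.7]), 4.9) 0.044408060015795
fork handle top (array([471. , 307.2]), array([18.7, 22.2]), 88.4) 121 0.10622209013915784
big fork (array([472.5, 405.2]), array([45.8, 39.4]), 88.7) 517 0.09794540363267967
tray rim (array([ 522.6, -409.1]), array([121.6, 270.4]), 81.4) 0.03325457001108345
amber [0.728 0.308 0.139] 136
jar [ 0.777 -0.204  0.089] 408
vial [0.391 0.2   0.059] 46
side orange [[0.458, 0.306, 0.055], [0.468, 0.319, 0.084], [0.48, 0.321, 0.108]] 309
side orange [[0.456, 0.376, 0.057], [0.469, 0.42, 0.102], [0.485, 0.422, 0.132]] 787
(606, 783, 3)
```

View pics/crop1.png

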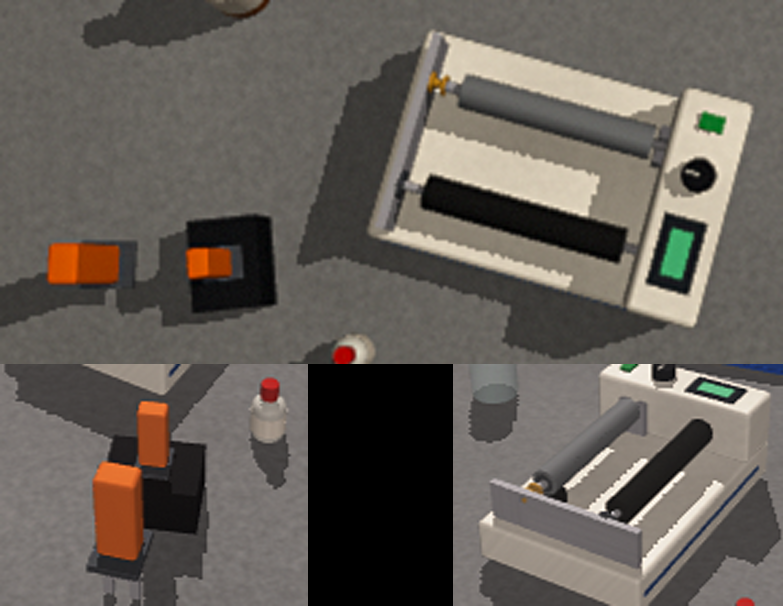

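The crop confirms the choice: the smaller orange fork sits in the stand, and the grey roller has its brass end at the plate. Next I plan the reach to the fork.

```bash
cat >> h.py <<'E'
def yaw():
    w,x,y,z=state()["tool_rot"]; return np.arctan2(2*(x*y+w*z),1-2*(y*y+z*z))
def plan(*wps,vmax=50,yawdeg=None,p=None):
    """rows (mm, deg) in tool axes through world waypoints (mm)"""
    s=state(); p=np.array(s["tool_pos"])*1000; a=yaw()
    rows=[]
    tot=sum(int(np.ceil(np.linalg.norm(np.array(b)-q)/vmax)) for q,b in zip([p]+list(wps[:-1]),wps))
    turn=0 if yawdeg is None else np.degrees(a-np.radians(yawdeg)); turn=(turn+180)%360-180
    tot=max(tot,1); nt=min(tot,max(1,int(np.ceil(abs(turn)/8)))); k=0
    for w in wps:
        d=np.array(w)-p; n=max(1,int(np.ceil(np.linalg.norm(d)/vmax)))
        for i in range(n):
            e=d/n; c,q=np.cos(a),np.sin(a)
            t=turn/nt if k<nt else 0; k+=1
            rows.append([round(v,1) for v in (e[0]*c+e[1]*q,e[0]*q-e[1]*c,-e[2],t)]); a-=np.radians(t)
        p=np.array(w)
    print(len(rows),"turn",round(turn,2)); print(rows)
def show():
    s=state(); print(round(s["time"],2),np.round(s["tool_pos"]*1000,1),"yaw",round(np.degrees(yaw()),2),"F",np.round(s["contact_force"],2),"w",round(s["gripper_width"],3))
E
python3 -c "
from h import *
plan((430,-350,230),(471.2,307.5,200),yawdeg=4.9,vmax=48)"
```

```text
21 turn 13.99
[[np.float64(41.9), np.float64(-22.1), np.float64(-3.8), np.float64(7.0)], [np.float64(38.9), np.float64(-27.0), np.float64(-3.8), np.float64(7.0)], [np.float64(35.3), np.float64(-31.6), np.float64(-3.8), 0], [np.float64(35.3), np.float64(-31.6), np.float64(-3.8), 0], [np.float64(35.3), np.float64(-31.6), np.float64(-3.8), 0], [np.float64(35.3), np.float64(-31.6), np.float64(-3.8), 0], [np.float64(35.3), np.float64(-31.6), np.float64(-3.8), 0], [np.float64(6.9), np.float64(-46.5), np.float64(2.1), 0], [np.float64(6.9), np.float64(-46.5), np.float64(2.1), 0], [np.float64(6.9), np.float64(-46.5), np.float64(2.1), 0], [np.float64(6.9), np.float64(-46.5), np.float64(2.1), 0], [np.float64(6.9), np.float64(-46.5), np.float64(2.1), 0], [np.float64(6.9), np.float64(-46.5), np.float64(2.1), 0], [np.float64(6.9), np.float64(-46.5), np.float64(2.1), 0], [np.float64(6.9), np.float64(-46.5), np.float64(2.1), 0], [np.float64(6.9), np.float64(-46.5), np.float64(2.1), 0], [np.float64(6.9), np.float64(-46.5), np.float64(2.1), 0], [np.float64(6.9), np.float64(-46.5), np.float64(2.1), 0], [np.float64(6.9), np.float64(-46.5), np.float64(2.1), 0], [np.float64(6.9), np.float64(-46.5), np.float64(2.1), 0], [np.float64(6.9), np.float64(-46.5), np.float64(2.1), 0]]
```

Call:
step_arm(steps=[[42,-22,-4,7],[39,-27,-4,7],[35,-32,-4,0],[35,-32,-4,0],[35,-32,-4,0],[35,-32,-4,0],[35,-32,-4,0],[7,-46,0,0]], claw=55)

```text
time: 1.7
tool_pos: [0.4408, -0.2989, 0.2324]
tool_rot: [0.001, 0.999, 0.032, 0.001]
contact_force: [0.0, 1.0, -0.7]
gripper_width: 0.552
```

Call:
step_arm(steps=[[7,-46,0,0],[7,-46,0,0],[7,-46,0,0],[7,-46,0,0],[7,-46,0,0],[7,-46,0,0],[7,-46,0,0],[7,-46,0,0]])

```text
time: 2.5
tool_pos: [0.4734, 0.0869, 0.2338]
tool_rot: [0.002, 0.999, 0.031, 0.005]
contact_force: [1.5, -0.1, 0.0]
gripper_width: 0.55
```

```bash
sed -i 's/round(v,1) for v/float(round(v,1)) for v/' h.py; python3 -c "
from h import *
show();plan((471.2,307.5,190),yawdeg=4.9,vmax=45)"
```

```text
2.5 [473.4  86.9 233.8] yaw 3.6 F [ 1.5  -0.07  0.01] w 0.55
5 turn -1.3
[[2.3, -44.1, 8.8, -1.3], [3.3, -44.0, 8.8, 0.0], [3.3, -44.0, 8.8, 0.0], [3.3, -44.0, 8.8, 0.0], [3.3, -44.0, 8.8, 0.0]]
```

Call:
step_arm(steps=[[2,-44,4,-1.3],[3,-44,9,0],[3,-44,9,0],[3,-44,9,0],[3,-44,9,0],[0,0,0,0]])

```text
time: 3.1
tool_pos: [0.468, 0.3217, 0.1939]
tool_rot: [0.001, 0.999, 0.047, 0.008]
contact_force: [-0.6, -0.5, -0.2]
gripper_width: 0.552
```

```bash
python3 -c "
from h import *
show();plan((471.2,307.5,130),(471.2,307.5,54),yawdeg=4.9,vmax=35)"
```

```text
3.1 [468.  321.7 193.9] yaw 5.36 F [-0.65 -0.49 -0.21] w 0.552
5 turn 0.46
[[0.9, 7.2, 32.0, 0.5], [1.0, 7.2, 32.0, 0.0], [0.0, 0.0, 25.3, 0.0], [0.0, 0.0, 25.3, 0.0], [0.0, 0.0, 25.3, 0.0]]
```

Call:
step_arm(steps=[[1,7,0,0.3],[2,6,0,0],[0,0,0,0]])

```text
time: 3.4
tool_pos: [0.4726, 0.3073, 0.1942]
tool_rot: [0.002, 0.999, 0.044, 0.008]
contact_force: [0.4, -0.5, -0.3]
gripper_width: 0.549
```

```bash
cat >> h.py <<'E'
def tilt():
    w,x,y,z=state()["tool_rot"]; print("toolz",np.round([2*(x*z+w*y),2*(y*z-w*x)],4))
E
python3 -c "
from h import *
show();tilt();plan((471.2,307.5,130),(471.2,307.5,54),yawdeg=4.9,vmax=35)
import numpy as np; print(state()['joint_vel'].round(3),state()['joint_pos'].round(3))"
```

```text
3.4 [472.6 307.3 194.2] yaw 5.08 F [ 0.44 -0.5  -0.31] w 0.549
toolz [ 0.0162 -0.0026]
5 turn 0.18
[[-0.7, -0.2, 32.1, 0.2], [-0.7, -0.2, 32.1, 0.0], [0.0, 0.0, 25.3, 0.0], [0.0, 0.0, 25.3, 0.0], [0.0, 0.0, 25.3, 0.0]]
[-0.011 -0.01   0.004  0.004  0.002 -0.001] [ 0.45  -0.096  1.775 -0.009  1.449  1.933]
```

```bash
cat >> h.py <<'E'
from scipy.spatial.transform import Rotation as Ro
def plan(*wps,vmax=50,yawdeg=None):
    s=state(); p=np.array(s["tool_pos"])*1000; w,x,y,z=s["tool_rot"]; R=Ro.from_quat([x,y,z,w])
    turn=0 if yawdeg is None else np.degrees(yaw())-yawdeg; turn=(turn+180)%360-180
    segs=[]
    for q in wps:
        d=np.array(q)-p; n=max(1,int(np.ceil(np.linalg.norm(d)/vmax))); segs+=[d/n]*n; p=np.array(q)
    nt=max(1,int(np.ceil(abs(turn)/8))); rows=[]
    for k in range(max(len(segs),nt)):
        e=segs[k] if k<len(segs) else np.zeros(3); t=turn/nt if k<nt else 0
        rows.append([float(round(v,1)) for v in (*R.inv().apply(e),t)]); R=R*Ro.from_euler("z",t,degrees=True)
    print(len(rows),"turn",round(turn,2)); print(rows)
E
python3 -c "
from h import *
plan((471.2,307.5,130),(471.2,307.5,55),yawdeg=4.9,vmax=30)"
```

```text
6 turn 0.18
[[-0.8, -0.2, 21.4, 0.2], [-0.8, -0.2, 21.4, 0.0], [-0.8, -0.2, 21.4, 0.0], [-0.4, -0.1, 25.0, 0.0], [-0.4, -0.1, 25.0, 0.0], [-0.4, -0.1, 25.0, 0.0]]
```

Call:
step_arm(steps=[[-1,0,20,0.2],[-1,0,20,0],[-1,0,20,0],[0,0,20,0],[0,0,20,0],[0,0,15,0],[0,0,10,0],[0,0,0,0]])

```text
time: 4.2
tool_pos: [0.4791, 0.2976, 0.0715]
tool_rot: [-0.0, 0.999, 0.034, 0.014]
contact_force: [-0.4, 0.1, -0.6]
gripper_width: 0.552
```

```bash
python3 -c "
from h import *
show();tilt();plan((471.2,307.5,55),yawdeg=4.9,vmax=30)"
```

```text
4.2 [479.1 297.6  71.5] yaw 3.85 F [-0.39  0.11 -0.63] w 0.552
toolz [0.0279 0.0017]
1 turn -1.05
[[-7.7, -10.5, 16.3, -1.1]]
```

Call:
step_arm(steps=[[0,0,0,0],[0,0,0,0],[0,0,0,0]])

```text
time: 4.5
tool_pos: [0.4809, 0.2979, 0.0741]
tool_rot: [-0.001, 0.999, 0.033, 0.016]
contact_force: [-0.4, 0.1, -0.7]
gripper_width: 0.542
```

```bash
python3 -c "
from h import *
show();tilt();plan((471.2,307.5,71),yawdeg=4.9,vmax=30)"
```

```text
4.5 [480.9 297.9  74.1] yaw 3.8 F [-0.37  0.07 -0.72] w 0.542
toolz [0.0316 0.0033]
1 turn -1.1
[[-9.2, -10.3, 2.8, -1.1]]
```

Call:
step_arm(steps=[[-4,-5,0,-0.5],[-4,-5,0,-0.5],[0,0,0,0]], claw=65)

```text
time: 4.8
tool_pos: [0.4725, 0.3089, 0.0757]
tool_rot: [-0.002, 0.999, 0.043, 0.017]
contact_force: [0.2, 0.0, 0.5]
gripper_width: 0.647
```

```bash
python3 -c "
from h import *
show();tilt();plan((471.2,307.5,71),yawdeg=4.9,vmax=30)
im,d=grab_frame('side');np.savez('s1.npz',im=im,d=d)
save('s1.png',cv2.resize(im[150:390,180:400],None,fx=2.5,fy=2.5));show()"
```

```text
4.8 [472.5 308.9  75.7] yaw 4.9 F [0.18 0.04 0.55] w 0.647
toolz [0.0343 0.005 ]
1 turn 0.0
[[-1.6, 1.3, 4.7, 0.0]]
4.85 [472.8 308.7  75.8] yaw 4.89 F [-0.1  -0.05 -0.23] w 0.65
```

View pics/s1.png

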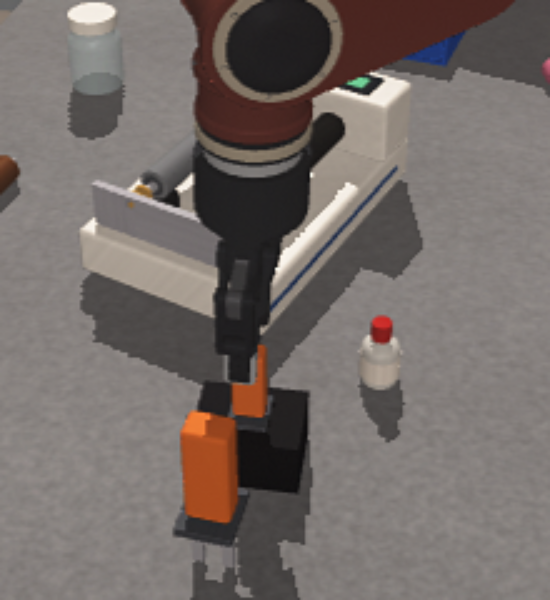

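Call:
step_arm(steps=[[-1,1,6,0],[-1,0.5,6,0],[-0.5,0,6,0],[-0.5,0,5,0]])

```text
time: 5.25
tool_pos: [0.4707, 0.3072, 0.0513]
tool_rot: [-0.002, 0.999, 0.043, 0.018]
contact_force: [0.2, -0.1, -0.1]
gripper_width: 0.648
```

```bash
python3 -c "
from h import *
show();tilt();plan((471.2,307.5,55),yawdeg=4.9,vmax=30);print(state()['joint_pos'].round(4),state()['joint_vel'].round(4))"
```

```text
5.25 [470.7 307.2  51.3] yaw 4.92 F [ 0.21 -0.12 -0.09] w 0.648
toolz [0.0355 0.0052]
1 turn 0.02
[[0.7, -0.3, -3.6, 0.0]]
[ 0.4518  0.0252  1.9081 -0.0118  1.1742  1.9411] [ 0.0003  0.0658  0.0381 -0.0015 -0.0995  0.003 ]
```

Call:
step_arm(steps=[[0.7,0,-3,0],[0,0,0,0]])

```text
time: 5.45
tool_pos: [0.4704, 0.3066, 0.0527]
tool_rot: [-0.001, 0.999, 0.043, 0.016]
contact_force: [-0.2, 0.8, -0.9]
gripper_width: 0.653
```

Call:
step_arm(steps=[[0,0,0,0],[0,0,0,0],[0,0,0,0],[0,0,0,0],[0,0,0,0]], claw=0)

```text
time: 5.95
tool_pos: [0.4708, 0.3067, 0.0533]
tool_rot: [-0.001, 0.999, 0.043, 0.017]
contact_force: [-0.1, 0.1, -0.1]
gripper_width: 0.194
```

```bash
python3 -c "
from h import *
show();tilt();print(state()['joint_pos'].round(4),state()['joint_vel'].round(4))"
```

```text
5.95 [470.8 306.7  53.3] yaw 4.89 F [-0.11  0.06 -0.09] w 0.194
toolz [0.0337 0.0043]
[ 0.4509  0.0236  1.9059 -0.0117  1.1799  1.9407] [ 0.0002  0.     -0.0006  0.0003 -0.0024 -0.0013]
```

```bash
python3 -c "
from h import *
plan((470.8,306.7,175),(617.5,115.5,175),yawdeg=-16.9,vmax=30)"
```

```text
14 turn 21.79
[[0.8, -0.0, -24.3, 7.3], [0.8, -0.1, -24.3, 7.3], [0.8, -0.2, -24.3, 7.3], [0.7, -0.3, -24.3, 0.0], [0.7, -0.3, -24.3, 0.0], [21.8, 15.6, 0.5, 0.0], [21.8, 15.6, 0.5, 0.0], [21.8, 15.6, 0.5, 0.0], [21.8, 15.6, 0.5, 0.0], [21.8, 15.6, 0.5, 0.0], [21.8, 15.6, 0.5, 0.0], [21.8, 15.6, 0.5, 0.0], [21.8, 15.6, 0.5, 0.0], [21.8, 15.6, 0.5, 0.0]]
```

Call:
step_arm(steps=[[0,0,-8,0],[0.3,0,-12,0],[0.5,0,-15,0],[0.5,0,-15,0],[0.7,0,-24,5],[0.7,0,-24,7],[0.7,0,-24,7],[21,15,0,0]])

```text
time: 6.75
tool_pos: [0.4866, 0.2882, 0.1899]
tool_rot: [-0.006, 0.992, -0.128, 0.019]
contact_force: [1.2, -1.4, -0.7]
gripper_width: 0.199
```

Call:
step_arm(steps=[[22,15,0,2],[22,15,0,0],[22,15,0,0],[22,15,0,0],[22,15,0,0],[22,15,0,0],[0,0,0,0]])

```text
time: 7.45
tool_pos: [0.5959, 0.1594, 0.2105]
tool_rot: [-0.01, 0.989, -0.146, 0.028]
contact_force: [-0.4, 0.8, -1.5]
gripper_width: 0.198
```

```bash
python3 -c "
from h import *
show();tilt()
plan((617.5,115.5,165),yawdeg=-16.9,vmax=20)"
```

```text
7.45 [595.9 159.4 210.5] yaw -16.85 F [-0.4   0.76 -1.48] w 0.198
toolz [0.0585 0.0118]
4 turn 0.05
[[7.7, 9.3, 11.5, 0.0], [7.7, 9.3, 11.5, 0.0], [7.7, 9.3, 11.5, 0.0], [7.7, 9.3, 11.5, 0.0]]
```

Call:
step_arm(steps=[[5,6,6,0],[6,8,8,0],[6,8,8,0],[6,8,8,0],[4,5,8,0],[2,2,6,0],[0,0,4,0]])

```text
time: 8.15
tool_pos: [0.6164, 0.114, 0.1612]
tool_rot: [-0.011, 0.989, -0.145, 0.029]
contact_force: [1.0, 0.1, -0.3]
gripper_width: 0.196
```

```bash
python3 -c "
from h import *
show();tilt()
plan((617.5,115.5,160),yawdeg=-16.9,vmax=20)"
```

```text
8.15 [616.4 114.  161.2] yaw -16.77 F [ 1.02  0.11 -0.35] w 0.196
toolz [0.0596 0.0129]
1 turn 0.13
[[0.6, -1.7, 1.3, 0.1]]
```

```bash
cat >> h.py <<'E'
def Rtool(tz,yw):
    z=np.array([tz[0],tz[1],-np.sqrt(1-tz[0]**2-tz[1]**2)]); x=np.array([np.cos(yw),np.sin(yw),0]); x-=z*(x@z); x/=np.linalg.norm(x)
    return np.stack([x,np.cross(z,x),z],1)
Rg=Rtool((.0337,.0043),np.radians(4.89)); pg=np.array([470.8,306.7,53.3])
Rf=Ro.from_euler("z",4.9,degrees=True).as_matrix(); of=np.array([471.1,306.9,45.])
GF=(Rg.T@Rf, Rg.T@(of-pg))
MO=np.array([546.1,33.2,0]); MR=Ro.from_euler("z",-16.9,degrees=True).as_matrix()
def fork():
    s=state(); w,x,y,z=s["tool_rot"]; R=Ro.from_quat([x,y,z,w]).as_matrix(); p=s["tool_pos"]*1000
    Rn=R@GF[0]; o=p+R@GF[1]
    f=lambda q: np.round(MR.T@(o+Rn@np.array(q)-MO),1)
    print("fork in mixer: origin",f([0,0,0]),"root",f([0,0,-20]),"tip",f([0,0,-34]),"zaxis",np.round(MR.T@Rn[:,2],3)); return o,Rn
def fm():
    F=MR.T@state()["contact_force"]; print("F mixer",np.round(F,2))
E
python3 -c "
from h import *
o,Rn=fork(); fm()
C=[]
for n in('top','side'):
    im,d=grab_frame(n);np.savez(n+'2.npz',im=im,d=d)
    im=im.copy()
    c=proj(n,(MO+MR@[45,105,85])/1000)[0].astype(int)
    big=cv2.resize(im[c[1]-45:c[1]+35,c[0]-35:c[0]+35],None,fx=5,fy=5,interpolation=cv2.INTER_CUBIC)
    for q,col in (([45,96,94],(0,255,0)),([45,102,94],(0,255,0)),([45,110,94],(255,0,255))):
        u=(proj(n,(MO+MR@q)/1000)[0]-c+[35,45]+.5)*5; cv2.circle(big,tuple(u.astype(int)),2,col,-1)
    for q in([-11,0,-34],[11,0,-34],[5,0,-34],[-5,0,-34]):
        u=(proj(n,(o+Rn@q)/1000)[0]-c+[35,45]+.5)*5; cv2.circle(big,tuple(u.astype(int)),2,(0,255,255),-1)
    C.append(big)
save('chk2.png',np.hstack(C))
"
```

```text
fork in mixer: origin [ 44.3  98.2 152.9] root [ 44.6  98.7 133. ] tip [ 44.9  99.1 119. ] zaxis [-0.019 -0.028  0.999]
F mixer [ 0.95  0.41 -0.35]
```

View pics/chk2.png

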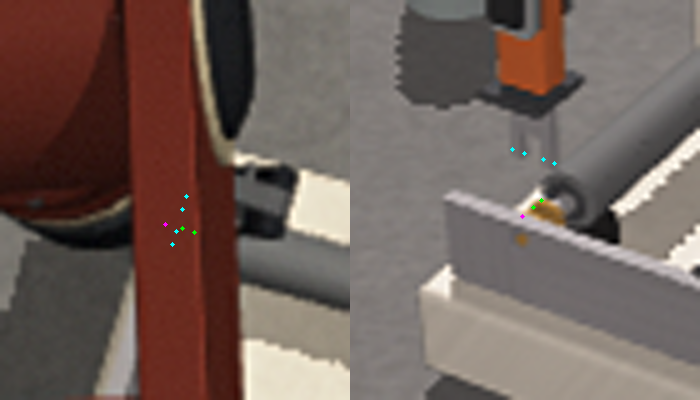

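Call:
step_arm(steps=[[0,0,5,0.1],[0,0,5,0],[0,0,5,0],[0,0,4,0],[0,0,0,0]])

```text
time: 8.75
tool_pos: [0.6174, 0.116, 0.1414]
tool_rot: [-0.011, 0.989, -0.145, 0.029]
contact_force: [-0.7, 0.4, -0.4]
gripper_width: 0.195
```

```bash
python3 -c "
from h import *
show();tilt();fork();fm()"
```

```text
8.75 [617.4 116.  141.4] yaw -16.75 F [-0.7   0.44 -0.41] w 0.195
toolz [0.0603 0.0134]
fork in mixer: origin [ 44.7 100.3 133.2] root [ 45.1 100.9 113.2] tip [ 45.3 101.3  99.2] zaxis [-0.02  -0.029  0.999]
F mixer [-0.8   0.22 -0.41]
```

Call:
step_arm(steps=[[-0.2,2.2,0,0],[0,0,0,0]])

```text
time: 8.95
tool_pos: [0.6166, 0.1139, 0.1414]
tool_rot: [-0.011, 0.989, -0.145, 0.029]
contact_force: [-0.3, 0.1, 0.1]
gripper_width: 0.2
```

```bash
python3 -c "
from h import *
fork();fm()"
```

```text
fork in mixer: origin [ 44.5  98.1 133.1] root [ 44.9  98.7 113.1] tip [45.1 99.1 99.1] zaxis [-0.02  -0.029  0.999]
F mixer [-0.31  0.03  0.14]
```

Call:
step_arm(steps=[[-0.2,0.1,3,0],[-0.2,0.1,3,0],[0,0,0,0]])

```text
time: 9.25
tool_pos: [0.6169, 0.1137, 0.1356]
tool_rot: [-0.011, 0.989, -0.145, 0.029]
contact_force: [0.3, -0.9, -1.6]
gripper_width: 0.198
```

```bash
python3 -c "
from h import *
fork();fm()"
```

```text
fork in mixer: origin [ 44.8  98.  127.3] root [ 45.2  98.6 107.3] tip [45.5 99.  93.3] zaxis [-0.021 -0.029  0.999]
F mixer [ 0.55 -0.76 -1.6 ]
```

Call:
step_arm(steps=[[-0.4,0.1,2.5,0],[-0.4,0.1,2.5,0],[0,0,0,0]])

```text
time: 9.55
tool_pos: [0.6163, 0.1138, 0.13]
tool_rot: [-0.011, 0.989, -0.145, 0.029]
contact_force: [-0.2, -0.8, -0.9]
gripper_width: 0.199
```

```bash
python3 -c "
from h import *
fork();fm()"
```

```text
fork in mixer: origin [ 44.2  98.  121.7] root [ 44.6  98.6 101.8] tip [44.9 99.  87.8] zaxis [-0.021 -0.029  0.999]
F mixer [ 0.07 -0.77 -0.94]
```

Call:
step_arm(steps=[[-0.1,0.1,2.5,0],[-0.1,0.1,2.5,0],[-0.1,0.1,2.5,0],[0,0,1.5,0]])

```text
time: 9.95
tool_pos: [0.6166, 0.1138, 0.1204]
tool_rot: [-0.011, 0.989, -0.145, 0.03]
contact_force: [0.7, -0.8, -1.0]
gripper_width: 0.198
```

```bash
python3 -c "
from h import *
show();tilt();fork();fm()"
```

```text
9.95 [616.6 113.8 120.4] yaw -16.76 F [ 0.72 -0.82 -1.01] w 0.198
toolz [0.0617 0.0135]
fork in mixer: origin [ 44.5  98.  112.2] root [44.9 98.6 92.2] tip [45.2 99.  78.2] zaxis [-0.021 -0.029  0.999]
F mixer [ 0.93 -0.58 -1.01]
```

Call:
step_arm(steps=[[0,1.5,0,0],[0,1.5,0,0],[0,1.5,0,0],[0,1.5,0,0]])

```text
time: 10.35
tool_pos: [0.6152, 0.1101, 0.12]
tool_rot: [-0.014, 0.989, -0.145, 0.03]
contact_force: [0.5, 2.3, -1.9]
gripper_width: 0.198
```

```bash
python3 -c "
from h import *
fork();fm()"
```

```text
fork in mixer: origin [ 44.2  94.1 111.8] root [44.7 94.8 91.8] tip [45.  95.3 77.8] zaxis [-0.021 -0.035  0.999]
F mixer [-0.18  2.37 -1.95]
```

Call:
step_arm(steps=[[0,1.5,0,0],[0,1.5,0,0],[0,1.5,0,0]])

```text
time: 10.65
tool_pos: [0.6139, 0.1066, 0.1199]
tool_rot: [-0.015, 0.989, -0.145, 0.03]
contact_force: [1.1, 4.0, -2.3]
gripper_width: 0.2
```

```bash
python3 -c "
from h import *
fork();fm()"
```

```text
fork in mixer: origin [ 44.   90.4 111.6] root [44.4 91.2 91.6] tip [44.7 91.7 77.6] zaxis [-0.021 -0.037  0.999]
F mixer [-0.14  4.16 -2.32]
```

Call:
step_arm(steps=[[0,1.5,0,0],[0,1.5,0,0]])

```text
time: 10.85
tool_pos: [0.6131, 0.1037, 0.1201]
tool_rot: [-0.015, 0.989, -0.145, 0.03]
contact_force: [0.9, 3.8, -0.9]
gripper_width: 0.199
```

```bash
python3 -c "
from h import *
fork();fm()"
```

```text
fork in mixer: origin [ 44.1  87.4 111.8] root [44.5 88.2 91.8] tip [44.8 88.7 77.9] zaxis [-0.021 -0.038  0.999]
F mixer [-0.28  3.87 -0.85]
```

Call:
step_arm(steps=[[0,1.2,0,0],[0,1.2,0,0]])

```text
time: 11.05
tool_pos: [0.6126, 0.1023, 0.1203]
tool_rot: [-0.017, 0.989, -0.145, 0.03]
contact_force: [2.3, 8.0, -2.3]
gripper_width: 0.194
```

```bash
python3 -c "
from h import *
fork();fm()"
```

```text
fork in mixer: origin [ 44.  86. 112.] root [44.5 86.8 92.1] tip [44.8 87.3 78.1] zaxis [-0.021 -0.041  0.999]
F mixer [-0.06  8.29 -2.29]
```

Call:
step_arm(steps=[[0,1.2,0,0]])

```text
time: 11.15
tool_pos: [0.6125, 0.1022, 0.1204]
tool_rot: [-0.018, 0.989, -0.145, 0.031]
contact_force: [2.4, 6.8, -2.2]
gripper_width: 0.201
```

```bash
python3 -c "
from h import *
fork();fm()"
```

```text
fork in mixer: origin [ 44.   85.8 112.1] root [44.4 86.7 92.1] tip [44.7 87.3 78.1] zaxis [-0.021 -0.044  0.999]
F mixer [ 0.32  7.25 -2.18]
```

Call:
step_arm(steps=[[0,1.6,0,0],[0.1,1.7,-1.5,0]])

```text
time: 11.35
tool_pos: [0.612, 0.1019, 0.1215]
tool_rot: [-0.022, 0.989, -0.146, 0.031]
contact_force: [2.7, 8.2, -3.1]
gripper_width: 0.2
```

```bash
python3 -c "
from h import *
fork();fm()"
```

```text
fork in mixer: origin [ 43.5  85.5 113.2] root [44.  86.5 93.2] tip [44.2 87.2 79.3] zaxis [-0.021 -0.051  0.998]
F mixer [ 0.15  8.62 -3.06]
```

Call:
step_arm(steps=[[0.3,1.9,-2.5,0],[0.3,1.9,-2.5,0]])

```text
time: 11.55
tool_pos: [0.6113, 0.1016, 0.1259]
tool_rot: [-0.026, 0.989, -0.146, 0.031]
contact_force: [2.8, 9.1, -3.5]
gripper_width: 0.198
```

```bash
python3 -c "
from h import *
show();fork();fm()"
```

```text
11.55 [611.3 101.6 125.9] yaw -16.85 F [ 2.84  9.09 -3.53] w 0.198
fork in mixer: origin [ 43.   85.1 117.6] root [43.4 86.3 97.6] tip [43.7 87.1 83.7] zaxis [-0.02  -0.06   0.998]
F mixer [ 0.07  9.52 -3.53]
```

Call:
step_arm(steps=[[0.6,1.9,-3,0],[0.6,1.9,-3,0],[0.6,1.9,-3,0]])

```text
time: 11.85
tool_pos: [0.6113, 0.1007, 0.1343]
tool_rot: [-0.033, 0.988, -0.146, 0.031]
contact_force: [2.3, 8.6, -3.1]
gripper_width: 0.2
```

```bash
python3 -c "
from h import *
show();fork();fm()
im,d=grab_frame('side');np.savez('side3.npz',im=im,d=d)
c=proj('side',(MO+MR@[45,105,85])/1000)[0].astype(int)
save('s3.png',cv2.resize(im[c[1]-50:c[1]+30,c[0]-45:c[0]+45],None,fx=6,fy=6,interpolation=cv2.INTER_CUBIC));fm()"
```

```text
11.85 [611.3 100.7 134.3] yaw -16.86 F [ 2.34  8.61 -3.13] w 0.2
fork in mixer: origin [ 43.2  84.3 126. ] root [ 43.6  85.8 106.1] tip [43.8 86.8 92.1] zaxis [-0.018 -0.072  0.997]
F mixer [-0.27  8.92 -3.13]
F mixer [ 1.05  8.12 -1.53]
```

View pics/s3.png

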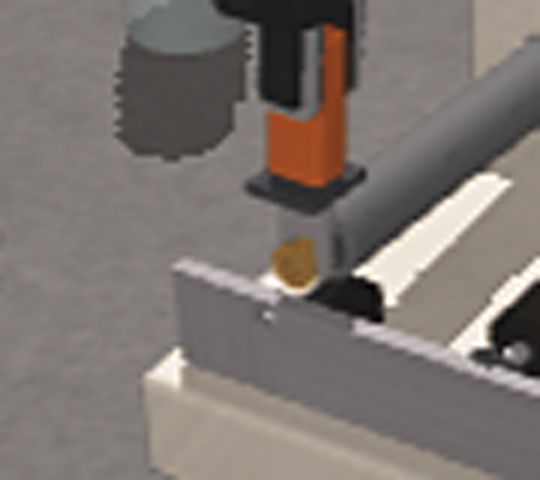

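The brass end is riding up on the fork at crop (295,262), with the hole in the plate visible and empty. I keep lifting.

Call:
step_arm(steps=[[0.5,2,-3,0],[0.5,2,-3,0],[0.5,2,-3,0]])

```text
time: 12.2
tool_pos: [0.6111, 0.0994, 0.1433]
tool_rot: [-0.039, 0.988, -0.145, 0.032]
contact_force: [2.5, 9.0, -2.9]
gripper_width: 0.199
```

```bash
python3 -c "
from h import *
show();fork();fm()"
```

```text
12.2 [611.1  99.4 143.3] yaw -16.88 F [ 2.47  8.97 -2.93] w 0.199
fork in mixer: origin [ 43.4  83.2 135.1] root [ 43.8  84.9 115.2] tip [ 44.   86.1 101.2] zaxis [-0.018 -0.085  0.996]
F mixer [-0.24  9.3  -2.93]
```

Call:
step_arm(steps=[[0,-14,0,0]])

```text
time: 12.3
tool_pos: [0.615, 0.1118, 0.1447]
tool_rot: [-0.038, 0.988, -0.146, 0.032]
contact_force: [-0.4, -1.4, -0.6]
gripper_width: 0.197
```

```bash
python3 -c "
from h import *
show();fork();fm()
im,d=grab_frame('side');np.savez('side4.npz',im=im,d=d)
show();fork();fm()
c=proj('side',(MO+MR@[45,105,85])/1000)[0].astype(int)
save('s4.png',cv2.resize(im[c[1]-50:c[1]+30,c[0]-45:c[0]+45],None,fx=6,fy=6,interpolation=cv2.INTER_CUBIC))"
```

```text
12.3 [615.  111.8 144.7] yaw -16.96 F [-0.4  -1.38 -0.6 ] w 0.197
fork in mixer: origin [ 43.6  96.1 136.4] root [ 43.9  97.8 116.5] tip [ 44.2  99.  102.5] zaxis [-0.018 -0.084  0.996]
F mixer [ 0.02 -1.44 -0.6 ]
12.35 [615.5 113.8 145. ] yaw -16.86 F [-0.45  1.52  0.06] w 0.195
fork in mixer: origin [ 43.4  98.2 136.7] root [ 43.8  99.9 116.8] tip [ 44.1 101.  102.8] zaxis [-0.018 -0.085  0.996]
F mixer [-0.87  1.33  0.06]
```

View pics/s4.png

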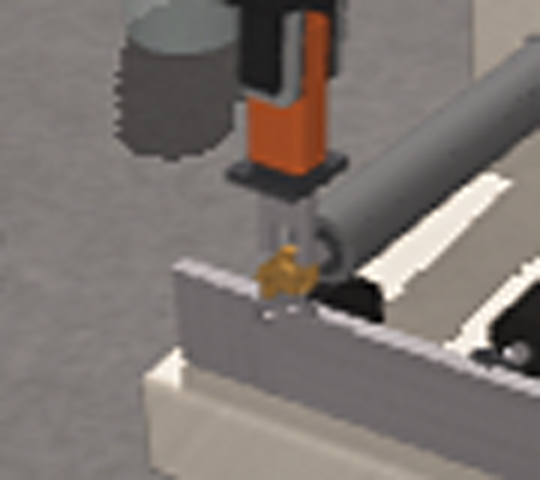

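The tip now rests on the plate's top edge, crop (285,280), with the empty hole below it. I lift the fork away and take it back to the stand.

```bash
python3 -c "
from h import *
p=state()['tool_pos']*1000
plan((p[0],p[1],190),(472,306,190),yawdeg=4.9,vmax=25)"
```

```text
12 turn -21.76
[[1.2, -1.9, -22.4, -7.3], [1.4, -1.8, -22.4, -7.3], [-15.1, -18.6, 0.2, -7.3], [-12.6, -20.4, 0.2, 0.0], [-12.6, -20.4, 0.2, 0.0], [-12.6, -20.4, 0.2, 0.0], [-12.6, -20.4, 0.2, 0.0], [-12.6, -20.4, 0.2, 0.0], [-12.6, -20.4, 0.2, 0.0], [-12.6, -20.4, 0.2, 0.0], [-12.6, -20.4, 0.2, 0.0], [-12.6, -20.4, 0.2, 0.0]]
```

Call:
step_arm(steps=[[0.5,-1,-8,0],[0.6,-1,-14,0],[1.4,-1.8,-22,-5],[-15,-18,0,-8],[-13,-20,0,-8],[-13,-20,0,0],[-13,-20,0,0],[-13,-20,0,0]])

```text
time: 13.15
tool_pos: [0.5504, 0.2068, 0.2009]
tool_rot: [-0.025, 0.998, 0.042, 0.042]
contact_force: [1.1, -0.1, -0.2]
gripper_width: 0.196
```

Call:
step_arm(steps=[[-13,-20,0,0],[-13,-20,0,0],[-13,-20,0,0],[-10,-16,0,0],[0,0,0,0]])

```text
time: 13.65
tool_pos: [0.4938, 0.2797, 0.2081]
tool_rot: [-0.023, 0.998, 0.043, 0.046]
contact_force: [0.3, -1.0, -1.3]
gripper_width: 0.2
```

```bash
python3 -c "
from h import *
show();tilt()
print(fork())
plan((472,306,130),yawdeg=4.9,vmax=12)"
```

```text
13.65 [493.8 279.7 208.1] yaw 4.78 F [ 0.33 -1.   -1.25] w 0.2
toolz [0.0902 0.0502]
fork in mixer: origin [-121.1  221.4  199.9] root [-120.3  222.6  179.9] tip [-119.8  223.5  165.9] zaxis [-0.041 -0.06   0.997]
(array([494.55960713, 280.29518261, 199.85920673]), array([[ 0.99456342, -0.08741562, -0.05658717],
       [ 0.08486723,  0.99533099, -0.04597573],
       [ 0.06034197,  0.04092338,  0.99733852]]))
8 turn -0.12
[[-3.3, -3.1, 9.6, -0.1], [-3.3, -3.1, 9.6, 0.0], [-3.3, -3.1, 9.6, 0.0], [-3.3, -3.1, 9.6, 0.0], [-3.3, -3.1, 9.6, 0.0], [-3.3, -3.1, 9.6, 0.0], [-3.3, -3.1, 9.6, 0.0], [-3.3, -3.1, 9.6, 0.0]]
```

```bash
python3 -c "
from h import *
plan((469.3,305.9,130),(469.3,305.9,103),yawdeg=4.9,vmax=12)"
```

```text
11 turn -0.12
[[-3.7, -3.1, 9.6, -0.1], [-3.7, -3.1, 9.6, 0.0], [-3.7, -3.1, 9.6, 0.0], [-3.7, -3.1, 9.6, 0.0], [-3.7, -3.1, 9.6, 0.0], [-3.7, -3.1, 9.6, 0.0], [-3.7, -3.1, 9.6, 0.0], [-3.7, -3.1, 9.6, 0.0], [-0.8, 0.4, 9.0, 0.0], [-0.8, 0.4, 9.0, 0.0], [-0.8, 0.4, 9.0, 0.0]]
```

Call:
step_arm(steps=[[-3.7,-3.1,9.6,0],[-3.7,-3.1,9.6,0],[-3.7,-3.1,9.6,0],[-3.7,-3.1,9.6,0],[-3.7,-3.1,9.6,0],[-3.7,-3.1,9.6,0],[-3.7,-3.1,9.6,0],[-3.7,-3.1,9.6,0]])

```text
time: 14.45
tool_pos: [0.4699, 0.3043, 0.1248]
tool_rot: [-0.022, 0.998, 0.041, 0.047]
contact_force: [-0.6, 0.3, -0.3]
gripper_width: 0.198
```

```bash
cat >> h.py <<'E'
def forkw():
    s=state(); w,x,y,z=s["tool_rot"]; R=Ro.from_quat([x,y,z,w]).as_matrix(); p=s["tool_pos"]*1000
    Rn=R@GF[0]; o=p+R@GF[1]; print("tcp",np.round(p,1),"fork o",np.round(o,1),"tip",np.round(o-34*Rn[:,2],1),"z",np.round(Rn[:2,2],3),"F",np.round(s["contact_force"],1),"t",round(s["time"],2))
E
python3 -c "
from h import *
forkw();tilt()
plan((469.3,305.9,103),yawdeg=4.9,vmax=10)"
```

```text
tcp [469.9 304.3 124.8] fork o [470.7 304.8 116.6] tip [472.7 306.3  82.7] z [-0.059 -0.043] F [-0.6  0.3 -0.3] t 14.45
toolz [0.0926 0.0473]
3 turn -0.34
[[-0.8, -0.3, 7.2, -0.3], [-0.8, -0.3, 7.2, 0.0], [-0.8, -0.3, 7.2, 0.0]]
```

Call:
step_arm(steps=[[-1,-0.7,7,-0.3],[-1,-0.7,7,0],[-0.8,-0.7,7,0],[-0.5,0,5,0],[0,0,0,0]])

```text
time: 14.95
tool_pos: [0.4674, 0.3076, 0.0943]
tool_rot: [-0.021, 0.998, 0.044, 0.046]
contact_force: [-0.2, 0.3, -0.4]
gripper_width: 0.196
```

```bash
python3 -c "
from h import *
forkw();tilt()
plan((469.3,305.9,54),yawdeg=4.9,vmax=6)
im,d=grab_frame('side')
c=proj('side',np.array([.471,.307,.06]))[0].astype(int)
save('s5.png',cv2.resize(im[c[1]-40:c[1]+40,c[0]-40:c[0]+40],None,fx=6,fy=6,interpolation=cv2.INTER_CUBIC))"
```

```text
tcp [467.4 307.6  94.3] fork o [468.1 308.1  86. ] tip [470.1 309.6  52.1] z [-0.056 -0.042] F [-0.2  0.3 -0.4] t 14.95
toolz [0.09   0.0459]
7 turn 0.05
[[-0.3, 0.5, 5.7, 0.1], [-0.3, 0.5, 5.7, 0.0], [-0.3, 0.5, 5.7, 0.0], [-0.3, 0.5, 5.7, 0.0], [-0.3, 0.5, 5.7, 0.0], [-0.3, 0.5, 5.7, 0.0], [-0.3, 0.5, 5.7, 0.0]]
```

View pics/s5.png

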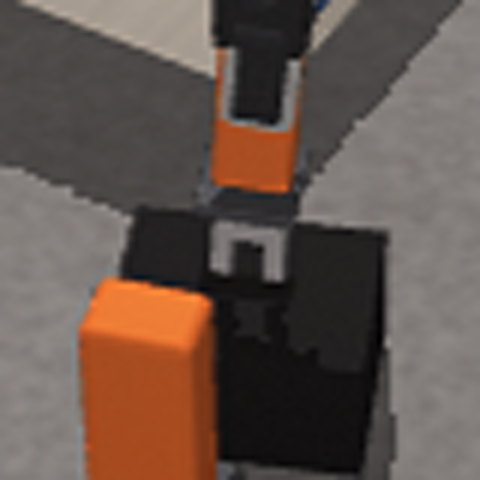

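Call:
step_arm(steps=[[1.7,2,0.2,0],[0,0,0,0]])

```text
time: 15.2
tool_pos: [0.4704, 0.3059, 0.0956]
tool_rot: [-0.021, 0.998, 0.044, 0.047]
contact_force: [-0.2, 0.9, -0.6]
gripper_width: 0.196
```

```bash
python3 -c "
from h import *
forkw()
plan((469.3,305.9,54),yawdeg=4.9,vmax=6)"
```

```text
tcp [470.4 305.9  95.6] fork o [471.2 306.5  87.4] tip [473.2 307.9  53.5] z [-0.059 -0.042] F [-0.2  0.9 -0.6] t 15.2
7 turn 0.04
[[-0.7, 0.2, 5.9, 0.0], [-0.7, 0.2, 5.9, 0.0], [-0.7, 0.2, 5.9, 0.0], [-0.7, 0.2, 5.9, 0.0], [-0.7, 0.2, 5.9, 0.0], [-0.7, 0.2, 5.9, 0.0], [-0.7, 0.2, 5.9, 0.0]]
```

Call:
step_arm(steps=[[-1,0.2,5,0],[-0.8,0.2,5,0],[-0.6,0.2,4,0],[0,0,0,0]])

```text
time: 15.6
tool_pos: [0.47, 0.3058, 0.0812]
tool_rot: [-0.022, 0.998, 0.044, 0.048]
contact_force: [0.1, -0.4, -0.7]
gripper_width: 0.201
```

```bash
python3 -c "
from h import *
forkw()"
```

```text
tcp [470.  305.8  81.2] fork o [470.8 306.3  73. ] tip [472.9 307.8  39. ] z [-0.06  -0.043] F [ 0.1 -0.4 -0.7] t 15.6
```

Tips are in the slot (39 < 45) with no contact force. I continue down.

Call:
step_arm(steps=[[-0.7,0.3,5,0],[-0.7,0.3,5,0],[-0.6,0.3,5,0],[-0.5,0.2,5,0],[-0.4,0.2,3,0],[0,0,0,0]])

```text
time: 16.2
tool_pos: [0.4689, 0.3052, 0.0552]
tool_rot: [-0.021, 0.998, 0.044, 0.047]
contact_force: [-0.2, -0.1, -1.7]
gripper_width: 0.201
```

```bash
python3 -c "
from h import *
forkw()"
```

```text
tcp [468.9 305.2  55.2] fork o [469.6 305.7  46.9] tip [471.7 307.2  13. ] z [-0.059 -0.043] F [-0.2 -0.1 -1.7] t 16.2
```

Call:
step_arm(steps=[[0,0,0,0],[0,0,0,0],[0,0,0,0],[0,0,0,0]], claw=55)

```text
time: 16.6
tool_pos: [0.4698, 0.3056, 0.0564]
tool_rot: [-0.022, 0.998, 0.044, 0.048]
contact_force: [0.0, 0.6, -0.1]
gripper_width: 0.553
```

```bash
python3 -c "
from h import *
forkw();tilt()
p=state()['tool_pos']*1000
plan((p[0],p[1],150),(p[0],p[1],190),vmax=12)"
```

```text
tcp [469.8 305.6  56.4] fork o [470.6 306.1  48.1] tip [472.7 307.6  14.2] z [-0.061 -0.044] F [ 0.   0.6 -0.1] t 16.6
toolz [0.0947 0.048 ]
12 turn 0
[[1.2, -0.5, -11.6, 0.0], [1.2, -0.5, -11.6, 0.0], [1.2, -0.5, -11.6, 0.0], [1.2, -0.5, -11.6, 0.0], [1.2, -0.5, -11.6, 0.0], [1.2, -0.5, -11.6, 0.0], [1.2, -0.5, -11.6, 0.0], [1.2, -0.5, -11.6, 0.0], [1.0, -0.4, -9.9, 0.0], [1.0, -0.4, -9.9, 0.0], [1.0, -0.4, -9.9, 0.0], [1.0, -0.4, -9.9, 0.0]]
```

Call:
step_arm(steps=[[1.2,-0.5,-11,0],[1.2,-0.5,-13,0],[1.2,-0.5,-14,0],[1.2,-0.5,-14,0],[1.2,-0.5,-14,0],[1.2,-0.5,-14,0],[1.2,-0.5,-14,0],[0,0,0,0]])

```text
time: 17.4
tool_pos: [0.4707, 0.3062, 0.1636]
tool_rot: [-0.023, 0.997, 0.044, 0.052]
contact_force: [0.4, 0.5, 0.5]
gripper_width: 0.547
```

```bash
python3 -c "
from h import *
show();tilt()
c=MO+MR@[45,2,0]; print(c)
plan((c[0],c[1],165),yawdeg=73.1,vmax=16)
im,d=grab_frame('side')
np.savez('side6.npz',im=im,d=d)
W=cloud('side',d);hs=cv2.cvtColor(im,cv2.COLOR_RGB2HSV);m=(hs[...,0]<15)&(hs[...,1]>200)&(hs[...,2]>100)
w=W[285:325,262:300][m[285:325,262:300]];w=w[~np.isnan(w[:,0])];print('orange',np.round(np.percentile(w,[2,50,98],axis=0),3).tolist(),len(w))"
```

```text
17.4 [470.7 306.2 163.6] yaw 4.9 F [0.44 0.46 0.51] w 0.547
toolz [0.1012 0.0511]
[589.73801567  22.03202846   0.        ]
20 turn -68.2
[[4.7, 14.7, -0.2, -7.6], [2.7, 15.2, -0.2, -7.6], [0.7, 15.4, -0.2, -7.6], [-1.3, 15.3, -0.2, -7.6], [-3.3, 15.0, -0.2, -7.6], [-5.3, 14.5, -0.2, -7.6], [-7.2, 13.6, -0.2, -7.6], [-8.9, 12.6, -0.2, -7.6], [-10.5, 11.3, -0.2, -7.6], [-11.9, 9.8, -0.2, 0.0], [-11.9, 9.8, -0.2, 0.0], [-11.9, 9.8, -0.2, 0.0], [-11.9, 9.8, -0.2, 0.0], [-11.9, 9.8, -0.2, 0.0], [-11.9, 9.8, -0.2, 0.0], [-11.9, 9.8, -0.2, 0.0], [-11.9, 9.8, -0.2, 0.0], [-11.9, 9.8, -0.2, 0.0], [-11.9, 9.8, -0.2, 0.0], [-11.9, 9.8, -0.2, 0.0]]
orange [[0.456, 0.311, 0.054], [0.466, 0.317, 0.084], [0.478, 0.411, 0.13]] 307
```

Call:
step_arm(steps=[[4.7,14.7,-0.2,-7.6],[2.7,15.2,-0.2,-7.6],[0.7,15.4,-0.2,-7.6],[-1.3,15.3,-0.2,-7.6],[-3.3,15,-0.2,-7.6],[-5.3,14.5,-0.2,-7.6],[-7.2,13.6,-0.2,-7.6],[-9,12.6,-0.2,-7.6]], claw=75)

```text
time: 18.25
tool_pos: [0.5158, 0.1891, 0.1542]
tool_rot: [0.005, 0.826, 0.562, 0.048]
contact_force: [-0.4, 0.1, 0.3]
gripper_width: 0.749
```

Call:
step_arm(steps=[[-10.5,11.3,0,-7.6],[-12,10,0,0],[-12,10,0,0],[-12,10,0,0],[-12,10,0,0],[-12,10,0,0],[-12,10,0,0],[-12,10,0,0]])

```text
time: 19.05
tool_pos: [0.5699, 0.07, 0.1461]
tool_rot: [0.005, 0.784, 0.619, 0.043]
contact_force: [1.5, 0.6, -0.3]
gripper_width: 0.754
```

```bash
python3 -c "
from h import *
show();tilt()
c=MO+MR@[45,2,0]
plan((c[0],c[1],150),yawdeg=73.1,vmax=12)"
```

```text
19.05 [569.9  70.  146.1] yaw 76.67 F [ 1.5   0.56 -0.3 ] w 0.754
toolz [0.0727 0.0456]
5 turn 3.57
[[-8.4, 6.1, -0.9, 3.6], [-8.0, 6.6, -0.9, 0.0], [-8.0, 6.6, -0.9, 0.0], [-8.0, 6.6, -0.9, 0.0], [-8.0, 6.6, -0.9, 0.0]]
```

Call:
step_arm(steps=[[-8.4,6.1,-1,3.6],[-8,6.6,-1,0],[-8,6.6,-1,0],[-8,6.6,-1,0],[-5,4.5,-1,0],[0,0,0,0]])

```text
time: 19.65
tool_pos: [0.5912, 0.0184, 0.1508]
tool_rot: [0.004, 0.804, 0.593, 0.043]
contact_force: [-0.3, 0.4, -0.4]
gripper_width: 0.754
```

```bash
cat >> h.py <<'E'
def tcpm():
    s=state(); w,x,y,z=s["tool_rot"]; R=Ro.from_quat([x,y,z,w]).as_matrix(); p=s["tool_pos"]*1000
    print("tcp mixer",np.round(MR.T@(p-MO),1),"grasp",np.round(MR.T@(p-19*R[:,2]-MO),1),"toolx",np.round(MR.T@R[:,0],3),"tooly",np.round(MR.T@R[:,1],3))
E
python3 -c "
from h import *
show();tilt();tcpm()
c=MO+MR@[46,2,0]
im,d=grab_frame('side');np.savez('side7.npz',im=im,d=d);W=cloud('side',d)
# roller top line in mixer frame
M=(W.reshape(-1,3)*1000-MO)@MR
k=(abs(M[:,0]-45)<14)&(M[:,2]>88)&(M[:,2]<130)&(M[:,1]>-80)&(M[:,1]<76); q=M[k]
for a in range(-80,80,20):
    r=q[(q[:,1]>=a)&(q[:,1]<a+20)]
    if len(r)>3: print(a+10,len(r),np.round(np.percentile(r[:,2],95),1),np.round(r[:,0].mean(),1))
plan((c[0],c[1],100),yawdeg=73.1,vmax=10)"
```

```text
19.65 [591.2  18.4 150.8] yaw 72.99 F [-0.29  0.38 -0.38] w 0.754
toolz [0.0732 0.0451]
tcp mixer [ 47.5  -1.  150.8] grasp [ 46.4  -2.2 169.7] toolx [0.002 0.998 0.065] tooly [ 0.998 -0.006  0.057]
-70 40 101.2 39.3
-50 45 102.6 39.5
-30 45 103.1 39.6
-10 48 104.5 38.6
10 44 106.2 39.5
30 51 108.0 39.1
50 51 108.2 39.2
70 40 109.0 39.4
6 turn -0.1
[[-0.1, -0.7, 8.4, -0.1], [-0.1, -0.7, 8.4, 0.0], [-0.1, -0.7, 8.4, 0.0], [-0.1, -0.7, 8.4, 0.0], [-0.1, -0.7, 8.4, 0.0], [-0.1, -0.7, 8.4, 0.0]]
```

```bash
python3 -c "
from h import *
c=MO+MR@[46.1,3,0]
plan((c[0],c[1],110),(c[0],c[1],72),yawdeg=73.1,vmax=11)"
```

```text
8 turn -0.1
[[0.3, -0.8, 10.2, -0.1], [0.3, -0.8, 10.2, 0.0], [0.3, -0.8, 10.2, 0.0], [0.3, -0.8, 10.2, 0.0], [-0.6, -0.5, 9.5, 0.0], [-0.6, -0.5, 9.5, 0.0], [-0.6, -0.5, 9.5, 0.0], [-0.6, -0.5, 9.5, 0.0]]
```

Call:
step_arm(steps=[[0.3,-0.8,10,0],[0.3,-0.8,10,0],[0.3,-0.8,10,0],[0.3,-0.8,7,0],[0,0,0,0]])

```text
time: 20.2
tool_pos: [0.5894, 0.0247, 0.1089]
tool_rot: [0.002, 0.803, 0.595, 0.042]
contact_force: [-0.6, 0.3, -0.4]
gripper_width: 0.75
```

```bash
python3 -c "
from h import *
show();tilt();tcpm()
c=MO+MR@[46.1,3,0]
plan((c[0],c[1],71),yawdeg=73.1,vmax=8)"
```

```text
20.2 [589.4  24.7 108.9] yaw 73.14 F [-0.56  0.26 -0.42] w 0.75
toolz [0.0701 0.0464]
tcp mixer [ 43.8   4.5 108.9] grasp [ 42.8   3.2 127.9] toolx [-0.001  0.998  0.065] tooly [ 0.999 -0.003  0.054]
5 turn 0.04
[[-0.8, 0.0, 7.6, 0.0], [-0.8, 0.0, 7.6, 0.0], [-0.8, 0.0, 7.6, 0.0], [-0.8, 0.0, 7.6, 0.0], [-0.8, 0.0, 7.6, 0.0]]
```

Call:
step_arm(steps=[[-0.5,1.5,5,0],[-0.8,0.8,7,0],[-0.8,0.3,8,0],[-0.8,0,8,0],[-0.8,0,7,0],[0,0,0,0]])

```text
time: 20.8
tool_pos: [0.5935, 0.022, 0.0706]
tool_rot: [0.002, 0.803, 0.595, 0.042]
contact_force: [-0.2, 0.2, 0.5]
gripper_width: 0.753
```

```bash
python3 -c "
from h import *
show();tcpm()"
```

```text
20.8 [593.5  22.   70.6] yaw 73.16 F [-0.18  0.18  0.5 ] w 0.753
tcp mixer [48.6  3.  70.6] grasp [47.6  1.8 89.5] toolx [-0.001  0.998  0.065] tooly [ 0.999 -0.002  0.053]
```

Call:
step_arm(steps=[[0,-2.3,0,0],[0,0,0,0]])

```text
time: 21.0
tool_pos: [0.5912, 0.0226, 0.0703]
tool_rot: [0.002, 0.803, 0.595, 0.042]
contact_force: [0.1, -0.7, 0.8]
gripper_width: 0.75
```

Call:
step_arm(steps=[[0,0,0,0],[0,0,0,0],[0,0,0,0],[0,0,0,0],[0,0,0,0]], claw=0)

```text
time: 21.5
tool_pos: [0.5942, 0.0221, 0.0786]
tool_rot: [0.004, 0.803, 0.595, 0.044]
contact_force: [-0.0, 0.1, 0.9]
gripper_width: 0.003
```

```bash
python3 -c "
from h import *
show();tilt();tcpm()"
```

```text
21.5 [594.2  22.1  78.6] yaw 73.22 F [-0.04  0.14  0.95] w 0.003
toolz [0.0754 0.0451]
tcp mixer [49.3  3.4 78.6] grasp [48.2  2.1 97.6] toolx [-0.002  0.998  0.065] tooly [ 0.998 -0.002  0.059]
```

The fingers shut fully without the roller, so they slipped off its top. I open, back up and look.

Call:
step_arm(steps=[[0,0,-4,0],[0.6,0,-10,0],[0.6,0,-10,0],[0.6,0,-10,0]])

```text
time: 21.9
tool_pos: [0.5915, 0.0224, 0.1141]
tool_rot: [0.004, 0.803, 0.595, 0.043]
contact_force: [-0.7, -0.4, -0.0]
gripper_width: 0.0
```

Call:
step_arm(steps=[[0.6,0,-8,0],[0,0,0,0],[0,0,0,0]], claw=80)

```text
time: 22.2
tool_pos: [0.5922, 0.0226, 0.1254]
tool_rot: [0.005, 0.802, 0.595, 0.045]
contact_force: [0.1, 0.0, -0.2]
gripper_width: 0.506
```

```bash
python3 -c "
from h import *
show();tilt();tcpm()
im,d=grab_frame('side');np.savez('side8.npz',im=im,d=d);W=cloud('side',d)
M=(W.reshape(-1,3)*1000-MO)@MR
k=(abs(M[:,0]-45)<14)&(M[:,2]>88)&(M[:,2]<130)&(M[:,1]>-80)&(M[:,1]<76); q=M[k]
for a in range(-80,80,20):
    r=q[(q[:,1]>=a)&(q[:,1]<a+20)]
    if len(r)>3: print(a+10,len(r),np.round(np.percentile(r[:,2],95),1),np.round(r[:,0].mean(),1))
im2,d2=grab_frame('top');np.savez('top8.npz',im=im2,d=d2)
a=cv2.resize(im[160:290,190:350],None,fx=3.4,fy=3.4,interpolation=cv2.INTER_CUBIC);save('s8.png',a)"
```

```text
22.2 [592.2  22.6 125.4] yaw 73.23 F [ 0.15  0.04 -0.16] w 0.506
toolz [0.078  0.0449]
tcp mixer [ 47.2   3.2 125.4] grasp [ 46.    2.  144.3] toolx [-0.002  0.998  0.066] tooly [ 0.998 -0.002  0.062]
-70 53 101.1 39.0
-50 43 102.5 38.8
-30 48 104.2 39.6
-10 59 104.0 39.4
10 62 106.0 38.2
30 67 106.8 39.1
50 68 107.8 38.6
70 62 109.1 38.4
```

View pics/s8.png

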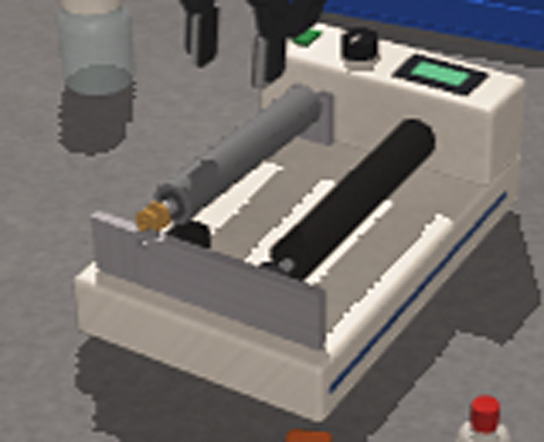

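The roller is still in place with its brass tip on the plate edge, crop (153,215). I check the finger alignment numerically against the picture.

```bash
python3 -c "
from h import *
show()
g=lambda q:np.round((proj('side',q)[0]-[190,160])*3.4)
p=state()['tool_pos']; print('tcp',g(p)); 
for x in(30,45,60): print(x,g((MO+MR@[x,3,90])/1000))
z=np.load('side8.npz');W=cloud('side',z['d']);M=(W-MO/1000)@MR*1000 if 0 else (W*1000-MO)@MR
# dark finger points
im=z['im'];k=(M[...,2]>115)&(M[...,2]<175)&(abs(M[...,1])<40)&(abs(M[...,0]-45)<80)
q=M[k];
for a in range(110,180,8):
    r=q[(q[:,2]>=a)&(q[:,2]<a+8)]
    if len(r): print(a,len(r),np.round(np.percentile(r[:,0],[2,25,50,75,98])),np.round(np.percentile(r[:,1],[2,98])))
# roller cross-section at |y|<50
k=(abs(M[...,1])<50)&(M[...,2]>75)&(M[...,2]<112)&(abs(M[...,0]-45)<25); q=M[k]; q=q.copy(); q[:,2]-=.06*q[:,1]
from scipy.optimize import least_squares
f=lambda v:np.hypot(q[:,0]-v[0],q[:,2]-v[1])-15
s=least_squares(f,[45,90],loss='soft_l1');print('axis x,z',s.x,len(q),np.abs(s.fun).mean())
"
```

```text
22.3 [592.1  22.6 125.1] yaw 73.22 F [-0.19 -0.12 -0.58] w 0.679
tcp [230. 109.]
30 [254. 160.]
45 [235. 154.]
60 [217. 148.]
150 7 [17. 18. 21. 66. 67.] [-5. 12.]
158 48 [ 9. 15. 43. 66. 72.] [-6. 15.]
166 64 [ 7. 11. 63. 66. 79.] [-10.  15.]
174 7 [12. 15. 19. 64. 70.] [-2. 14.]
axis x,z [45.38782427 89.53977923] 377 0.9649656629075654
```

```bash
python3 -c "
from h import *
c=MO+MR@[47,3.5,0]
plan((c[0],c[1],58),yawdeg=73.1,vmax=9)"
```

```text
8 turn 0.12
[[-0.5, -0.5, 8.4, 0.1], [-0.5, -0.5, 8.4, 0.0], [-0.5, -0.5, 8.4, 0.0], [-0.5, -0.5, 8.4, 0.0], [-0.5, -0.5, 8.4, 0.0], [-0.5, -0.5, 8.4, 0.0], [-0.5, -0.5, 8.4, 0.0], [-0.5, -0.5, 8.4, 0.0]]
```

Call:
step_arm(steps=[[-0.5,-0.5,8,0],[-0.5,-0.5,8,0],[-0.5,-0.5,8,0],[-0.5,-0.5,8,0],[-0.5,-0.5,8,0],[-0.5,-0.5,8,0],[0,0,0,0]])

```text
time: 23.0
tool_pos: [0.5894, 0.023, 0.0686]
tool_rot: [0.003, 0.803, 0.595, 0.042]
contact_force: [-0.1, -0.2, -0.4]
gripper_width: 0.799
```

```bash
python3 -c "
from h import *
show();tcpm()
c=MO+MR@[47.5,3.5,0]
plan((c[0],c[1],58),yawdeg=73.1,vmax=9)"
```

```text
23.0 [589.4  23.   68.6] yaw 73.19 F [-0.14 -0.17 -0.44] w 0.799
tcp mixer [44.4  2.8 68.6] grasp [43.3  1.6 87.5] toolx [-0.002  0.998  0.064] tooly [ 0.999 -0.002  0.054]
2 turn 0.09
[[0.0, 1.3, 5.4, 0.1], [0.0, 1.3, 5.4, 0.0]]
```

Call:
step_arm(steps=[[0,1.3,5,0],[0,1.2,5,0],[0,0,0,0]])

```text
time: 23.3
tool_pos: [0.5931, 0.0226, 0.0582]
tool_rot: [0.003, 0.803, 0.595, 0.042]
contact_force: [0.5, 0.8, 0.3]
gripper_width: 0.807
```

```bash
python3 -c "
from h import *
show();tcpm()"
```

```text
23.3 [593.1  22.6  58.2] yaw 73.19 F [0.47 0.83 0.27] w 0.807
tcp mixer [48.   3.6 58.2] grasp [47.   2.3 77.1] toolx [-0.002  0.998  0.064] tooly [ 0.998 -0.002  0.055]
```

Call:
step_arm(steps=[[0,-0.8,0,0],[0,0,0,0],[0,0,0,0],[0,0,0,0],[0,0,0,0]], claw=0)

```text
time: 23.8
tool_pos: [0.5929, 0.0228, 0.0593]
tool_rot: [0.003, 0.803, 0.595, 0.043]
contact_force: [0.8, -0.4, -1.0]
gripper_width: 0.324
```

```bash
python3 -c "
from h import *
show();tcpm();tilt()"
```

```text
23.8 [592.9  22.8  59.3] yaw 73.2 F [ 0.81 -0.42 -1.03] w 0.324
tcp mixer [47.8  3.7 59.3] grasp [46.7  2.5 78.2] toolx [-0.002  0.998  0.065] tooly [ 0.998 -0.002  0.056]
toolz [0.0728 0.0454]
```

Call:
step_arm(steps=[[0,0,-3,0],[0.3,0.3,-5,0],[0.4,0.4,-8,0],[0.5,0.5,-10,0],[0.5,0.5,-10,0],[0.5,0.5,-10,0],[0.5,0.5,-10,0],[0,0,0,0]])

```text
time: 24.6
tool_pos: [0.5894, 0.0225, 0.117]
tool_rot: [0.001, 0.803, 0.595, 0.041]
contact_force: [0.4, -1.0, -4.6]
gripper_width: 0.323
```

```bash
python3 -c "
from h import *
show();tcpm();tilt()
plan((592,22,135),(522.6,-409.1,135),yawdeg=-8.6,vmax=16)"
```

```text
24.6 [589.4  22.5 117. ] yaw 73.2 F [ 0.36 -0.99 -4.58] w 0.323
tcp mixer [ 44.6   2.3 117. ] grasp [ 43.6   1.1 135.9] toolx [-0.002  0.998  0.064] tooly [ 0.999 -0.002  0.051]
toolz [0.0671 0.0462]
30 turn 81.8
[[0.7, 1.8, -8.9, 7.4], [0.9, 1.6, -8.9, 7.4], [-14.4, 6.0, -0.9, 7.4], [-13.5, 7.8, -0.9, 7.4], [-12.3, 9.5, -0.9, 7.4], [-11.0, 11.0, -0.9, 7.4], [-9.5, 12.3, -0.9, 7.4], [-7.8, 13.5, -0.9, 7.4], [-6.0, 14.4, -0.9, 7.4], [-4.1, 15.0, -0.9, 7.4], [-2.1, 15.4, -0.9, 7.4], [-0.1, 15.6, -0.9, 0.0], [-0.1, 15.6, -0.9, 0.0], [-0.1, 15.6, -0.9, 0.0], [-0.1, 15.6, -0.9, 0.0], [-0.1, 15.6, -0.9, 0.0], [-0.1, 15.6, -0.9, 0.0], [-0.1, 15.6, -0.9, 0.0], [-0.1, 15.6, -0.9, 0.0], [-0.1, 15.6, -0.9, 0.0], [-0.1, 15.6, -0.9, 0.0], [-0.1, 15.6, -0.9, 0.0], [-0.1, 15.6, -0.9, 0.0], [-0.1, 15.6, -0.9, 0.0], [-0.1, 15.6, -0.9, 0.0], [-0.1, 15.6, -0.9, 0.0], [-0.1, 15.6, -0.9, 0.0], [-0.1, 15.6, -0.9, 0.0], [-0.1, 15.6, -0.9, 0.0], [-0.1, 15.6, -0.9, 0.0]]
```

Roller is held (4.6 N load). I raise it a little more, then carry it to the tray.

Call:
step_arm(steps=[[0.7,1.8,-12,0],[0.9,1.6,-12,3],[-14.4,6,-4,7.4],[-13.5,7.8,-1,7.4],[-12.3,9.5,-1,7.4],[-11,11,-1,7.4],[-9.5,12.3,-1,7.4],[-7.8,13.5,-1,7.4]])

```text
time: 25.4
tool_pos: [0.5954, -0.0743, 0.1531]
tool_rot: [-0.015, 0.977, 0.208, 0.038]
contact_force: [0.8, -0.4, -5.0]
gripper_width: 0.323
```

Call:
step_arm(steps=[[-6,14.4,-1,7.4],[-4.1,15,-1,7.4],[-2,15.4,-1,7.4],[0,17,-1,3],[0,18,-1,0],[0,18,-1,0],[0,18,-1,0],[0,18,-1,0]])

```text
time: 26.2
tool_pos: [0.5934, -0.2191, 0.1585]
tool_rot: [-0.022, 0.999, -0.016, 0.034]
contact_force: [-0.6, -0.3, -4.2]
gripper_width: 0.321
```

```bash
python3 -c "
from h import *
show();tilt()
plan((522.6,-409.1,135),yawdeg=-8.6,vmax=18)"
```

```text
26.2 [ 593.4 -219.1  158.5] yaw -1.97 F [-0.57 -0.27 -4.25] w 0.321
toolz [0.0694 0.0427]
12 turn 6.63
[[-5.5, 16.1, 0.9, 6.6], [-3.6, 16.6, 0.9, 0.0], [-3.6, 16.6, 0.9, 0.0], [-3.6, 16.6, 0.9, 0.0], [-3.6, 16.6, 0.9, 0.0], [-3.6, 16.6, 0.9, 0.0], [-3.6, 16.6, 0.9, 0.0], [-3.6, 16.6, 0.9, 0.0], [-3.6, 16.6, 0.9, 0.0], [-3.6, 16.6, 0.9, 0.0], [-3.6, 16.6, 0.9, 0.0], [-3.6, 16.6, 0.9, 0.0]]
```

Call:
step_arm(steps=[[-5.5,16,0.9,6.6],[-3.6,16.6,0.9,0],[-3.6,16.6,0.9,0],[-3.6,16.6,0.9,0],[-3.6,16.6,0.9,0],[-3.6,16.6,0.9,0],[-3.6,16.6,0.9,0],[-3.6,16.6,0.9,0]])

```text
time: 27.0
tool_pos: [0.5432, -0.3579, 0.1427]
tool_rot: [-0.023, 0.997, -0.062, 0.033]
contact_force: [-0.1, -0.8, -4.6]
gripper_width: 0.323
```

```bash
python3 -c "
from h import *
show();tilt()
plan((519,-409,105),yawdeg=-8.6,vmax=14)"
```

```text
27.0 [ 543.2 -357.9  142.7] yaw -7.22 F [-0.13 -0.75 -4.65] w 0.323
toolz [0.0693 0.0414]
5 turn 1.38
[[-4.0, 11.1, 6.8, 1.4], [-3.7, 11.2, 6.8, 0.0], [-3.7, 11.2, 6.8, 0.0], [-3.7, 11.2, 6.8, 0.0], [-3.7, 11.2, 6.8, 0.0]]
```

Call:
step_arm(steps=[[-4,11,6.8,1.4],[-3.7,11.2,6.8,0],[-3.7,11.2,6.8,0],[-3.7,9,6.8,0],[-2,5,5,0],[0,0,0,0]])

```text
time: 27.6
tool_pos: [0.5181, -0.4059, 0.1023]
tool_rot: [-0.024, 0.997, -0.073, 0.032]
contact_force: [-0.6, 0.8, -5.3]
gripper_width: 0.321
```

```bash
python3 -c "
from h import *
show();tilt()
for n in('side','top'):
    im,d=grab_frame(n);np.savez(n+'9.npz',im=im,d=d)
    W=cloud(n,d)*1000
    TR=Ro.from_euler('z',-8.6,degrees=True).as_matrix();M=(W-[522.6,-409.1,0])@TR
    hs=cv2.cvtColor(im,cv2.COLOR_RGB2HSV)
    k=(abs(M[...,0])<130)&(abs(M[...,1])<35)&(M[...,2]>60)&(M[...,2]<160)
    q=M[k]
    for a in range(-130,130,20):
        r=q[(q[:,0]>=a)&(q[:,0]<a+20)]
        if len(r)>3: print(n,a+10,len(r),np.round(np.percentile(r[:,2],[5,95]),1),np.round(r[:,1].mean(),1))
plan((519,-409,60),yawdeg=-8.6,vmax=10)"
```

```text
27.6 [ 518.1 -405.9  102.3] yaw -8.44 F [-0.55  0.85 -5.26] w 0.321
toolz [0.0673 0.0434]
side -100 55 [118.8 142.2] 9.3
side -80 72 [119.  144.6] 13.5
side -60 66 [121.6 145.4] 13.2
side -40 70 [122.  145.6] 12.5
side -20 104 [124.4 157. ] 12.6
side 0 58 [124.  157.2] 21.8
side 20 64 [125.  148.7] 13.2
side 40 70 [127. 150.] 13.2
side 60 56 [126.5 150.5] 13.0
side 80 26 [132.5 143.8] 6.2
side 100 22 [132.1 144.8] 5.3
top -100 74 [128.5 144.3] 4.7
top -80 153 [130.6 145.2] 5.8
top -60 144 [131.2 146.9] 5.5
top -40 149 [131.6 147.7] 5.8
top -20 89 [132.3 150.2] 7.3
top 0 4 [140.7 145.7] 27.6
top 20 119 [135.1 151.1] 5.7
top 40 143 [136.3 151.8] 5.3
top 60 135 [137.  152.7] 5.8
top 80 59 [135.4 147.8] 2.8
top 100 42 [138.1 149. ] 2.9
5 turn 0.2
[[-0.4, 1.1, 8.6, 0.2], [-0.4, 1.1, 8.6, 0.0], [-0.4, 1.1, 8.6, 0.0], [-0.4, 1.1, 8.6, 0.0], [-0.4, 1.1, 8.6, 0.0]]
```

Call:
step_arm(steps=[[-0.6,1.5,10,0.2],[-0.7,1.4,12,0],[-0.7,1.2,12,0],[-0.7,1,12,0],[-0.7,0.8,12,0],[-0.7,0.8,12,0],[-0.4,0.5,8,0],[0,0,0,0]])

```text
time: 28.5
tool_pos: [0.5197, -0.4069, 0.0176]
tool_rot: [-0.024, 0.997, -0.073, 0.032]
contact_force: [-1.3, -0.5, -5.0]
gripper_width: 0.327
```

```bash
python3 -c "
from h import *
show();tilt()
plan((517,-408,-4),yawdeg=-8.6,vmax=5)"
```

```text
28.5 [ 519.7 -406.9   17.6] yaw -8.46 F [-1.25 -0.5  -5.02] w 0.327
toolz [0.0682 0.0439]
5 turn 0.14
[[-0.8, 0.5, 4.3, 0.1], [-0.8, 0.5, 4.3, 0.0], [-0.8, 0.5, 4.3, 0.0], [-0.8, 0.5, 4.3, 0.0], [-0.8, 0.5, 4.3, 0.0]]
```

Call:
step_arm(steps=[[-0.5,0.5,5,0],[-0.3,0.3,5,0],[-0.3,0.2,5,0],[-0.3,0.2,4,0],[-0.2,0.1,3,0],[0,0,0,0]])

```text
time: 29.1
tool_pos: [0.5206, -0.4083, -0.0046]
tool_rot: [-0.023, 0.997, -0.073, 0.034]
contact_force: [-0.9, 0.3, -5.0]
gripper_width: 0.327
```

Not touching yet. Lowering in small steps.

Call:
step_arm(steps=[[-0.1,0,1.5,0],[-0.1,0,1.5,0],[-0.1,0,1,0]])

```text
time: 29.4
tool_pos: [0.5212, -0.4085, -0.0077]
tool_rot: [-0.023, 0.996, -0.073, 0.034]
contact_force: [-0.4, 0.1, -3.1]
gripper_width: 0.322
```

Call:
step_arm(steps=[[-0.1,0,1.2,0],[-0.1,0,1.2,0]])

```text
time: 29.6
tool_pos: [0.5215, -0.4085, -0.0092]
tool_rot: [-0.023, 0.996, -0.073, 0.034]
contact_force: [-0.4, 1.4, -2.1]
gripper_width: 0.32
```

Call:
step_arm(steps=[[-0.1,0,1.4,0],[-0.1,0,1.4,0]])

```text
time: 29.8
tool_pos: [0.5218, -0.4085, -0.0109]
tool_rot: [-0.023, 0.996, -0.073, 0.035]
contact_force: [-1.3, 1.4, 1.0]
gripper_width: 0.322
```

```bash
python3 -c "
from h import *
show();tilt()
for n in('side','top'):
    im,d=grab_frame(n)
    W=cloud(n,d)*1000
    TR=Ro.from_euler('z',-8.6,degrees=True).as_matrix();M=(W-[522.6,-409.1,0])@TR
    k=(abs(M[...,0])<130)&(abs(M[...,1])<40)&(M[...,2]>22)&(M[...,2]<60)
    q=M[k]
    for a in range(-120,120,40):
        r=q[(q[:,0]>=a)&(q[:,0]<a+40)]
        if len(r)>3: print(n,a+20,len(r),np.round(np.percentile(r[:,2],[5,90,95]),1),np.round(r[:,1].mean(),1))
"
```

```text
29.8 [ 521.8 -408.5  -10.9] yaw -8.46 F [-1.27  1.4   1.03] w 0.322
toolz [0.0721 0.0404]
side -100 35 [22.8 33.5 34. ] 9.3
side -60 77 [23.8 34.4 35. ] 8.9
side -20 148 [25.2 52.9 55.3] 10.3
side 20 72 [23.5 36.6 44. ] 11.8
side 60 64 [22.7 34.5 34.9] 9.3
side 100 19 [22.5 28.3 29. ] 2.6
top -100 81 [22.9 34.5 35. ] 1.1
top -60 211 [25.1 34.8 35.6] 2.3
top -20 125 [24.3 35.7 36.8] 2.7
top 20 128 [24.6 35.1 35.4] 2.3
top 60 171 [23.9 35.2 35.5] 1.9
top 100 44 [22.5 29.2 29.5] 0.1
```

The roller lies flat, its top about 35 mm high along its whole length. I release it.

Call:
step_arm(steps=[[0,0,0,0],[0,0,-0.5,0],[0,0,-1,0],[0,0,-3,0]], claw=52)

```text
time: 30.3
tool_pos: [0.5234, -0.411, -0.0046]
tool_rot: [-0.02, 0.996, -0.073, 0.037]
contact_force: [0.8, 0.8, -0.5]
gripper_width: 0.517
```

Call:
step_arm(steps=[[0.4,-0.4,-8,0],[0.6,-0.5,-12,0],[0.8,-0.5,-14,0],[0.8,-0.5,-14,0],[0.8,-0.5,-14,0],[0.8,-0.5,-14,0],[0.8,-0.5,-14,0],[0.8,-0.5,-14,0]])

```text
time: 31.1
tool_pos: [0.5219, -0.4123, 0.1101]
tool_rot: [-0.019, 0.996, -0.073, 0.038]
contact_force: [-0.4, -1.5, 0.3]
gripper_width: 0.518
```

Call:
step_arm(steps=[[0.8,-0.5,-14,0],[0.8,-0.5,-14,0],[0,0,-10,0],[0,0,0,0]])

```text
time: 31.5
tool_pos: [0.5216, -0.414, 0.1555]
tool_rot: [-0.018, 0.996, -0.073, 0.04]
contact_force: [-0.2, 0.1, 0.7]
gripper_width: 0.522
```

```bash
python3 -c "
from h import *
show();TR=Ro.from_euler('z',-8.6,degrees=True).as_matrix()
I=[]
for n in('side','top'):
    im,d=grab_frame(n);I.append(im)
    W=cloud(n,d)*1000;M=(W-[522.6,-409.1,0])@TR
    k=(abs(M[...,0])<130)&(abs(M[...,1])<45)&(M[...,2]>18)&(M[...,2]<60);q=M[k]
    print(n,'x range',np.percentile(q[:,0],[1,99]).round())
    for a in range(-120,120,40):
        r=q[(q[:,0]>=a)&(q[:,0]<a+40)]
        if len(r)>3: print(n,a+20,len(r),np.round(np.percentile(r[:,2],[90,98]),1),np.round(r[:,1].mean(),1))
    if n=='side':
        hs=cv2.cvtColor(im,cv2.COLOR_RGB2HSV);m=(hs[...,0]<15)&(hs[...,1]>200)&(hs[...,2]>100)&(W[...,1]<350)&(W[...,1]>280)
        m[:280]=0;m[330:]=0;m[:,:262]=0;m[:,300:]=0;w=W[m];print('orange',np.percentile(w,[2,50,98],axis=0).round(1).tolist(),len(w))
    else:
        w=W[210:262,120:170].reshape(-1,3);P=w[w[:,2]>85];print('handle top',cv2.minAreaRect(P[:,:2].astype(np.float32)),np.median(P[:,2]),len(P))
h=cv2.resize(I[1],(400,300));g=cv2.resize(I[0][110:380,120:400],None,fx=1.4,fy=1.4)
c=np.zeros((max(300,g.shape[0]),400+g.shape[1],3),np.uint8);c[:300,:400]=h;c[:g.shape[0],400:]=g;save('fin.png',c)"
```

```text
31.5 [ 521.6 -414.   155.5] yaw -8.43 F [-0.2   0.1   0.73] w 0.522
side x range [-100.  130.]
side -100 52 [33.8 35.6] 8.3
side -60 98 [34.  34.9] 10.1
side -20 89 [33.7 35.4] 9.8
side 20 92 [34.  36.3] 10.4
side 60 79 [33.8 35.3] 9.8
side 100 27 [27.2 27.6] 4.4
orange [[456.8, 306.3, 54.0], [466.9, 316.5, 81.3], [478.0, 319.4, 108.1]] 287
top x range [-98. 130.]
top -100 97 [34.3 36.1] 1.8
top -60 220 [35.  36.8] 2.6
top -20 218 [35.1 36.4] 2.5
top 20 217 [35.  36.6] 2.6
top 60 181 [34.5 36.4] 2.3
top 100 58 [28.1 29.2] -0.4
handle top ((469.8436584472656, 305.498046875), (23.88347053527832, 18.692523956298828), 6.2050018310546875) 106.00484185886106 126
```

View pics/fin.png

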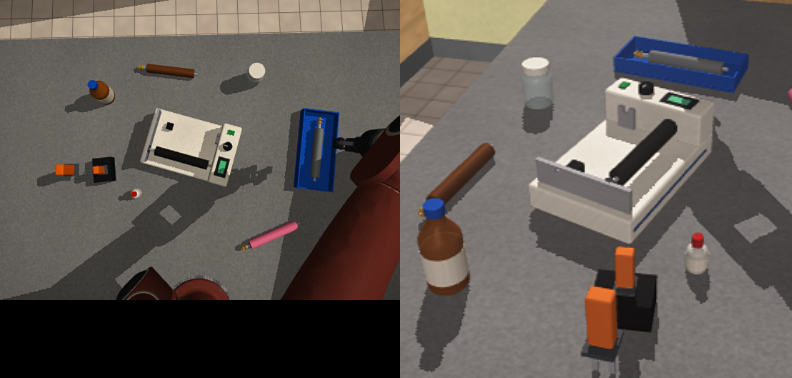

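The final picture shows the roller flat in the tray (top view (317,150)), the fork upright in the stand (103,170), the mixer's idler place empty, and the bottles and jar where they were. I hand in.

```bash
python3 -c "
from h import *
print(job_done())"
```

```text
the job is handed in; nothing more can be done
None
```

I handed the job in at about 31.6 s of the 72 s allowed; the hand-in gives no verdict.

**What I did:**
- **Pressing and lifting:** I pressed the brass end onto its stop with the fork and lifted it about 23 mm. Measured force was at most about 9.5 N, sampled at the end of each move.
- **On the edge:** I drew the fork back briskly, and the picture showed the tip resting on the plate's top edge. The fingers were off the roller throughout.
- **Fork:** I put the fork back upright in its slot.
- **Roller:** I gripped the roller, carried it over and lowered it slowly until it lay flat in the tray, then let go.

**What went wrong on the way:**
- **First grasp:** The first grasp of the roller slipped off its top because the fingertips sit about 20–30 mm above the reported tool point. The roller stayed on the plate edge, and a grasp about 12 mm lower held.
- **Tool tilt:** The tool drifted up to about 0.1 rad out of vertical during the moves. I worked around it, but it was never corrected.

**Last checks:**
- **Roller:** its top is 34–35 mm high along its length, which puts the axis at about 20 mm. It lies within about 5–10 mm of the tray's centre.
- **Brass end:** its top reads 27–29 mm, which is right for the 18 mm shoulders lying flat.
- **Fork:** its handle top is at 106 mm, as at the start. Its centre is about 2–3 mm from the stand's (limit 8 mm).
- **Surroundings:** the bottles and jar look unmoved by eye in the last picture; I did not measure them. The gripper is about 155 mm up and touches nothing.

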